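# Make up and lock an embossing chase

### The arm

A 6-joint arm with a two-finger parallel gripper is mounted at the origin on the work surface. World frame = base frame: x ahead of the robot, y to its left, z up, the work surface at z = 0. Lengths are in m, angles in rad, forces in N, time in s.
With the tool pointing down it reaches from about 0.4 to 0.825 m from the base axis. Payload 7 kg.
Tool frame: the origin (TCP) lies on the centre line of the jaws, within the pads' length; the fingertips stand 22 mm ahead of it and the grasp point (between the pads) lies 3 mm ahead of it (arm.tcp_to_tips is the distance from the TCP to the fingertips, in m); z points along the fingers, y is the line along which they close (so a half turn about z gives the same grasp; the last joint's range is limited). The gripper opens to 88 mm and grips with 3 to 60 N. Pads are 19 mm wide; open, the fingers measure 130 mm over their backs; the gripper's body (78 mm by 193 mm) begins 47 mm behind the grasp point.
Start: joints at [-0.936, 0.359, 0.012, 0, -1.224, -0.288], TCP at [0.229, -0.635, 0.249] pointing down, gripper open.
Joint ranges: [-3.07, 3.07], [-1.43, 2.12], [-1.02, 1.25], [-3.03, 1.67], [-3.05, -0], [-3.03, 3.03]. Speed limits (rad/s): [2.39, 2.39, 3.01, 3.14, 3.14, 3.14].

### API

Orientations are given as [roll, pitch, yaw] about the fixed x, y, z axes, in that order (R = Rz(yaw) Ry(pitch) Rx(roll)).
In Python, from station import arm gives the robot as it stands.
- The arm moves only by the tool jog_arm, never from a script. Its argument "targets" is a list of rows, each an object of numbers: "dx", "dy", "dz": the shift along the tool's x, y, z in mm; "rx", "ry", "rz": the turn, a rotation vector about the tool's x, y, z in rad; "gripper": the closure, from 0 (fully open) to 1 (shut). In form: [{"dx": .., "dy": .., "dz": .., "rx": .., "ry": .., "rz": .., "gripper": ..}, ...]. A call has exactly 8 rows; each row is the pose to reach, as a shift and turn from the pose commanded when the call began, along the tool's axes at that moment; what a row does not reach only later rows make up. A row lasts 1/12 s, in which the tool goes at most 41.7 mm and 7.16 degrees, less where a joint would pass 70% of its speed; a pose out of reach is approached as far as the arm can. A call with a gripper value outside its range is refused whole. The fingers move at their own pace and stop on an object; "force" is the grip in N (left out, the last holds). Time passes only in rows, so rows that repeat a pose let the fingers close, or fill a call up. It gives the time, the measured TCP pose, the force, the opening and the grip force at its end, in the units of the state.
- arm.get_state(): the state, without advancing time (a new reading comes with each control period).
- arm.grab_frame(name): name is "scene" or "top" or "wrist"; returns a dict with "frame" (480x640x3 uint8, red, green, blue), "z_map" (480x640 float32, m along the optical axis (not along the pixel's ray), 0 where there is no reading), "fx", "fy", "cx", "cy" (pixels), "view" (4x4, takes a point from world to camera coordinates). Camera axes: x right, y down, z forward; pixel columns grow to the right and rows downward; lengths in m; the calibration is good to about 2 mm. The wrist camera is an equidistant fisheye: a pixel r from the principal point sees the ray r / f radians off the axis. A picture is of the moment at which its call begins.
- arm.job_done(): hands the job in; it is judged then, once.
The state is a dict: "t": time; "q": joint angles; "qd": joint speeds; "joint_efforts": joint torques, N m; "eef_pos": TCP position; "ee_rot": TCP orientation; "force": force on the tool from outside, world axes, zero at the start; "moment": the same for the moment, N m; "width": finger opening in m; "gripper_force": force on a finger pad.
Only numpy, scipy, OpenCV 4.12 (cv2) and the standard library are available. Lean on these libraries where they do the work, as an engineer would, in place of code of your own. Each camera call takes 0.05 s, during which the arm holds its last target. There are 200 camera calls.

### The job

Make up the chase for the embossing press: press the long mounting bar fully home on the studs of the steel bed, then lock it with the square key, turning clockwise to the stop. Press every embossing die on the bench fully home on the bar, each on its own pair of studs, and leave the key standing in its rack. Do not knock over the cone of thread.

Things in the scene. Friction and masses are not known exactly. Their poses are not given: they have to be found in the camera images.
- bed (a point): centre of the bed's flat top, 15 mm above the bench, where the bar's origin belongs. The chase is a fixed steel plate 110 (x) x 357 mm; y runs along it to the lock, z up. Two studs at y = -80 and +80 mm: 16 mm across, 12 tall, tops coned to 11; a spring ball in each makes the fit stiff. A 16 mm high stop begins at y = -127 mm, the 22 mm high sliding locking dog at y = +122 mm
- bar: beech mounting bar, the longest loose block: 60 (x) x 212 (y) x 26 mm, 0.4 kg, a low steel tongue 12 mm long at each end. Origin: centre of its underside; z up, y along it. Two 19 mm square sockets beneath, 14 mm deep, at y = -80 and +80 mm, fit the bed's studs; studs on top hold the dies. Either way round is right. Pushing it home takes 5 to 20 N
- seat0 (a point): die seat on the bar's top (26 mm above its underside) at y = -78 mm, axes as the bar's; a die seated here has its origin on this point and its x along the bar's x, either way. Two studs 16 mm either side along x: 16 mm across, 12 tall, tops coned to 11; a spring ball in each makes the fit stiff: pushing a die home takes 5 to 20 N. Seats are 52 mm apart
- seat1 (a point): die seat on the bar's top (26 mm above its underside) at y = -26 mm, axes as the bar's; a die seated here has its origin on this point and its x along the bar's x, either way. Two studs 16 mm either side along x: 16 mm across, 12 tall, tops coned to 11; a spring ball in each makes the fit stiff: pushing a die home takes 5 to 20 N. Seats are 52 mm apart
- seat2 (a point): die seat on the bar's top (26 mm above its underside) at y = 26 mm, axes as the bar's; a die seated here has its origin on this point and its x along the bar's x, either way. Two studs 16 mm either side along x: 16 mm across, 12 tall, tops coned to 11; a spring ball in each makes the fit stiff: pushing a die home takes 5 to 20 N. Seats are 52 mm apart
- seat3 (a point): die seat on the bar's top (26 mm above its underside) at y = 78 mm, axes as the bar's; a die seated here has its origin on this point and its x along the bar's x, either way. Two studs 16 mm either side along x: 16 mm across, 12 tall, tops coned to 11; a spring ball in each makes the fit stiff: pushing a die home takes 5 to 20 N. Seats are 52 mm apart
- die0: embossing die block: aluminium base, brass face with a six-pointed star in relief; 60 (x) x 46 (y) x 40 mm, 0.14 to 0.28 kg. Origin: centre of its underside; z up. Two square sockets in the underside, 19 mm wide, 14 mm deep, 16 mm either side of the origin along x. Either way round is right. May be absent (None)
- die1: embossing die block: aluminium base, brass face with a leaf spray in relief; 60 (x) x 46 (y) x 40 mm, 0.14 to 0.28 kg. Origin: centre of its underside; z up. Two square sockets in the underside, 19 mm wide, 14 mm deep, 16 mm either side of the origin along x. Either way round is right. May be absent (None)
- die2: embossing die block: aluminium base, brass face with a set of rings in relief; 60 (x) x 46 (y) x 40 mm, 0.14 to 0.28 kg. Origin: centre of its underside; z up. Two square sockets in the underside, 19 mm wide, 14 mm deep, 16 mm either side of the origin along x. Either way round is right. May be absent (None)
- die3: embossing die block: aluminium base, brass face with a basket weave in relief; 60 (x) x 46 (y) x 40 mm, 0.14 to 0.28 kg. Origin: centre of its underside; z up. Two square sockets in the underside, 19 mm wide, 14 mm deep, 16 mm either side of the origin along x. Either way round is right. May be absent (None)
- key: steel T-handled square key, 0.18 kg. Origin: tip of its shank; z up to the handle. Shank 12 mm square (sides along x, y; the last 6 mm is 9 mm square) to z = 26 mm, then a collar 30 mm across (z 26 to 31), a neck 12 mm across, and a crossbar 80 (along x) x 14 (y) x 18 mm centred at z = 64 mm. It stands in the wooden rack, collar on the rack's top
- rack_hole (a point): centre of the mouth of the key's hole (18 mm square, sides along this point's x and y, 45 mm deep) on top of the wooden key rack, a fixed block 90 x 70 x 45 mm high; the tip of the stowed key is 26 mm below this point
- lock_mouth (a point): centre of the top face of the lock's grey boss (60 x 60 mm, with a 24 mm square opening) at the +y end of the chase, 45 mm above the bench, 180 mm from the bed's centre. With the key fully in, its collar rests on this face and its tip is 26 mm below it
- lock_socket (a point): centre of the mouth of the square socket in the lock's turning spindle, recessed 4 mm below the boss face: 14 mm square, 25 mm deep, sides along this point's x and y axes, which turn with the spindle (the key fits in any of its four quarter positions)
- lock (a joint): turn of the lock's spindle (rad): grows clockwise seen from above; 0 open, 1.4 at the stop, fully locked; starts at 0 to 0.3; stays where it is left; takes about 0.1 N m. Turning it slides the dog 11 mm over the bar's end tongue, possible only if the bar is down on the bed. The key has about 0.18 rad of play each way in the socket
- cone: standing thread cone, 54 mm across, 110 mm tall, a bystander. Origin: centre of its foot
Things that resemble listed ones, but are neither listed nor needed, are in the scene too. Leave any red or white look-alike of the die1 alone.

How it is judged:
On the way, in this order (a step that is already met when the one before it is completed fails the run):
1. the mounting bar is fully home on the bed's studs (horizontal distance between bar and bed below 0.004 m and z of bar in the frame of bed below 0.002 m and angle between the y axis of bar and the y axis of bed, either way round below 0.03 rad), for 0.2 s.
2. the bar, still home, is locked with the key in the socket (all of step 1 and value of joint lock above 1.2 rad and horizontal distance between key and lock_mouth below 0.01 m and z of key in the frame of lock_mouth below -0.01 m), for 0.2 s.
At the end, for the whole second after the job is handed in: Bar down on the bed (2 mm in height, 4 mm sideways), lock beyond 1.2 rad; every die present down on the bar at one of its seats (2 mm in height, 4 mm sideways, 4 degrees); key upright in the rack hole, tip at least 22 mm below the rack top; all at rest (all of step 1 and value of joint lock above 1.2 rad and ((horizontal distance between die0 and seat0 below 0.004 m and z of die0 in the frame of seat0 below 0.002 m and angle between the z axis of die0 and the z axis of bar, either way round below 0.05 rad and angle between the x axis of die0 and the x axis of bar, either way round below 0.08 rad) or (horizontal distance between die0 and seat1 below 0.004 m and z of die0 in the frame of seat1 below 0.002 m and angle between the z axis of die0 and the z axis of bar, either way round below 0.05 rad and angle between the x axis of die0 and the x axis of bar, either way round below 0.08 rad) or (horizontal distance between die0 and seat2 below 0.004 m and z of die0 in the frame of seat2 below 0.002 m and angle between the z axis of die0 and the z axis of bar, either way round below 0.05 rad and angle between the x axis of die0 and the x axis of bar, either way round below 0.08 rad) or (horizontal distance between die0 and seat3 below 0.004 m and z of die0 in the frame of seat3 below 0.002 m and angle between the z axis of die0 and the z axis of bar, either way round below 0.05 rad and angle between the x axis of die0 and the x axis of bar, either way round below 0.08 rad)) and ((horizontal distance between die1 and seat0 below 0.004 m and z of die1 in the frame of seat0 below 0.002 m and angle between the z axis of die1 and the z axis of bar, either way round below 0.05 rad and angle between the x axis of die1 and the x axis of bar, either way round below 0.08 rad) or (horizontal distance between die1 and seat1 below 0.004 m and z of die1 in the frame of seat1 below 0.002 m and angle between the z axis of die1 and the z axis of bar, either way round below 0.05 rad and angle between the x axis of die1 and the x axis of bar, either way round below 0.08 rad) or (horizontal distance between die1 and seat2 below 0.004 m and z of die1 in the frame of seat2 below 0.002 m and angle between the z axis of die1 and the z axis of bar, either way round below 0.05 rad and angle between the x axis of die1 and the x axis of bar, either way round below 0.08 rad) or (horizontal distance between die1 and seat3 below 0.004 m and z of die1 in the frame of seat3 below 0.002 m and angle between the z axis of die1 and the z axis of bar, either way round below 0.05 rad and angle between the x axis of die1 and the x axis of bar, either way round below 0.08 rad)) and ((horizontal distance between die2 and seat0 below 0.004 m and z of die2 in the frame of seat0 below 0.002 m and angle between the z axis of die2 and the z axis of bar, either way round below 0.05 rad and angle between the x axis of die2 and the x axis of bar, either way round below 0.08 rad) or (horizontal distance between die2 and seat1 below 0.004 m and z of die2 in the frame of seat1 below 0.002 m and angle between the z axis of die2 and the z axis of bar, either way round below 0.05 rad and angle between the x axis of die2 and the x axis of bar, either way round below 0.08 rad) or (horizontal distance between die2 and seat2 below 0.004 m and z of die2 in the frame of seat2 below 0.002 m and angle between the z axis of die2 and the z axis of bar, either way round below 0.05 rad and angle between the x axis of die2 and the x axis of bar, either way round below 0.08 rad) or (horizontal distance between die2 and seat3 below 0.004 m and z of die2 in the frame of seat3 below 0.002 m and angle between the z axis of die2 and the z axis of bar, either way round below 0.05 rad and angle between the x axis of die2 and the x axis of bar, either way round below 0.08 rad)) and ((horizontal distance between die3 and seat0 below 0.004 m and z of die3 in the frame of seat0 below 0.002 m and angle between the z axis of die3 and the z axis of bar, either way round below 0.05 rad and angle between the x axis of die3 and the x axis of bar, either way round below 0.08 rad) or (horizontal distance between die3 and seat1 below 0.004 m and z of die3 in the frame of seat1 below 0.002 m and angle between the z axis of die3 and the z axis of bar, either way round below 0.05 rad and angle between the x axis of die3 and the x axis of bar, either way round below 0.08 rad) or (horizontal distance between die3 and seat2 below 0.004 m and z of die3 in the frame of seat2 below 0.002 m and angle between the z axis of die3 and the z axis of bar, either way round below 0.05 rad and angle between the x axis of die3 and the x axis of bar, either way round below 0.08 rad) or (horizontal distance between die3 and seat3 below 0.004 m and z of die3 in the frame of seat3 below 0.002 m and angle between the z axis of die3 and the z axis of bar, either way round below 0.05 rad and angle between the x axis of die3 and the x axis of bar, either way round below 0.08 rad)) and horizontal distance between key and rack_hole below 0.008 m and z of key in the frame of rack_hole below -0.022 m and angle between key's own z axis and vertical below 0.12 rad and linear speed of each of die0, die1, die2, die3, bar, key below 0.02 m/s); the robot touches nothing.
It fails at once if the cone of thread is knocked over (angle between cone's own z axis and vertical above 0.6 rad).
Of die0, die1, die2, die3 only 3 to 4 are there at a start; the rules pass over those that are not, and their reading is None.
At some moment in a run one of die0, die1, die2, die3, bar may be knocked a few centimetres aside while the robot is not near it.
It also fails if it takes over 210 s, if anything falls off the work surface, if the arm or the gripper's body presses on something with over 40 N, if the wrist force passes 120 N, or if a joint passes its speed limit or range.

## Working session

There is one attempt and no reset: what is moved stays moved. The work goes in short steps, Python scripts to look and compute and a tool call to move; the robot and the scene stay as the last step left them, time stands still between calls to the robot, and variables do not carry over. Pictures are saved under pics/ and viewed, at most 14 in all, crops included, and the job is handed in when it is done.

Besides the shell and the picture viewer there is one more tool, called after ">>>" by a JSON object that holds its "fn" and its "kwargs". jog_arm: Moves the arm, as the interface text tells. Its arguments: {"type":"object","properties":{"targets":{"type":"array","items":{"type":"object","properties":{"dx":{"type":"number"},"dy":{"type":"number"},"dz":{"type":"number"},"rx":{"type":"number"},"ry":{"type":"number"},"rz":{"type":"number"},"gripper":{"type":"number"}}}},"force":{"type":"number"}},"required":["targets"]}

```bash
ls; mkdir -p pics; cat > h.py <<'E'
import numpy as np,cv2,pickle
from station import arm
def grab(n,save=None):
    f=arm.grab_frame(n); pickle.dump(dict(f),open(f'{n}.pkl','wb'))
    if save: cv2.imwrite('pics/'+save,cv2.cvtColor(f['frame'],cv2.COLOR_RGB2BGR))
    return f
def load(n): return pickle.load(open(f'{n}.pkl','rb'))
def cloud(f):
    z=f['z_map'];v,u=np.mgrid[:480,:640]
    P=np.stack([(u-f['cx'])/f['fx']*z,(v-f['cy'])/f['fy']*z,z,np.ones_like(z)],-1)
    W=P@np.linalg.inv(f['view']).T
    W=W[...,:3];W[z==0]=np.nan
    return W
E
python3 - <<'E'
from h import *
print(arm.get_state())
for n in('top','scene'):
    f=grab(n,n+'0.png');print(n,f['fx'],f['cx'],f['cy'],np.round(np.linalg.inv(f['view']),3))
E
```

```text
pics
{'t': 0.0, 'q': array([-9.35932866e-01,  3.59369896e-01,  1.10308135e-02, -3.28798674e-04,
       -1.22412261e+00, -2.88088675e-01]), 'qd': array([-0.00010314,  0.00055792, -0.00055667, -0.0006088 , -0.00063519,
        0.00162997]), 'joint_efforts': array([ 8.41993005e-04, -5.82717955e+01,  2.93066114e+01,  6.99734107e+00,
        6.89045613e-03, -2.41413736e-04]), 'eef_pos': array([ 0.22920639, -0.6343898 ,  0.2476253 ]), 'ee_rot': array([ 3.13990809e+00, -1.76855118e-04, -2.79492969e+00]), 'force': array([ 0.36751955,  0.46430332, -0.29139693]), 'moment': array([ 0.04003181, -0.00174249, -0.05540649]), 'gripper_force': 0.0, 'width': 0.08778663423549965}
top 472.62855120488996 321.95654042517975 241.8690650808262 [[-0.005 -0.983  0.184  0.318]
 [-1.     0.002 -0.02   0.02 ]
 [ 0.02  -0.184 -0.983  1.054]
 [ 0.     0.     0.     1.   ]]
scene 623.7934521784092 314.8448292145066 235.95607839677328 [[ 0.331  0.789 -0.518  1.274]
 [ 0.944 -0.274  0.186 -0.278]
 [ 0.004 -0.55  -0.835  1.285]
 [ 0.     0.     0.     1.   ]]
```

View pics/top0.png

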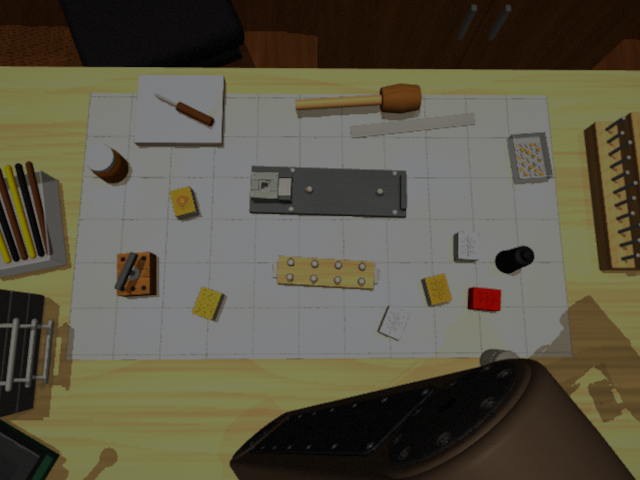

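View pics/scene0.png

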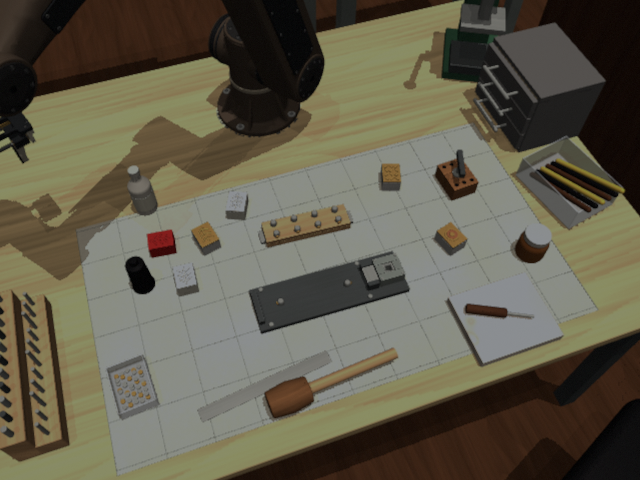

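Top view: brass dies at (183,202), (208,303) and (437,290). A red look-alike is at (485,299), white ones at (468,246) and (395,322). The bed is at (328,192) with its lock at (268,187), the bar at (327,272), the key rack at (135,273), and the black cone at (514,260).

```bash
cat >> h.py <<'E'
def fit(W,box,zr,extra=None,print_=True):
    u0,v0,u1,v1=box; S=W[v0:v1,u0:u1].reshape(-1,3)
    m=(S[:,2]>zr[0])&(S[:,2]<zr[1])
    S=S[m]
    c=S[:,:2].astype(np.float32)*1000
    r=cv2.minAreaRect(c)
    return len(S),np.round(np.median(S[:,2])*1000,1),np.round(r[0],1),np.round(r[1],1),round(r[2],1)
E
python3 - <<'E'
from h import *
f=load('top');W=cloud(f)
print('bench z',np.nanmedian(W[230:245,100:240,2]))
B={'dieA':((165,180,202,222),(.033,.047)),'dieB':((188,282,230,325),(.033,.047)),'dieC':((420,270,456,310),(.033,.047)),
'red':((466,282,506,316),(.033,.047)),'bartop':((268,250,385,296),(.020,.030)),'barstud':((268,250,385,296),(.034,.045)),
'bed':((245,160,412,222),(.010,.019)),'boss':((245,160,300,210),(.040,.05)),'dog':((245,160,300,210),(.033,.039)),
'rack':((112,248,160,300),(.040,.049)),'key':((112,248,160,300),(.075,.16)),'cone':((490,240,540,280),(.02,.13))}
for k,(b,z) in B.items():
    try: print(k,*fit(W,b,z))
    except Exception as e: print(k,e)
# hist
for b in [(112,248,160,300),(245,160,300,210),(268,250,385,296)]:
    h=W[b[1]:b[3],b[0]:b[2],2].ravel()*1000;c,e=np.histogram(h[~np.isnan(h)],bins=np.arange(-10,130,4));print([(int(a),int(n)) for a,n in zip(e,c) if n>3])
im=cv2.cvtColor(f['frame'],cv2.COLOR_RGB2BGR)
a=cv2.resize(im[150:225,240:420],None,fx=4,fy=4,interpolation=3)
cv2.imwrite('pics/c1.png',a)
b=[cv2.resize(im[v-30:v+30,u-30:u+30],(260,260),interpolation=3) for u,v in [(183,202),(208,303),(437,290),(485,299),(468,246),(135,273)]]
cv2.imwrite('pics/c2.png',np.vstack([np.hstack(b[:3]),np.hstack(b[3:])]))
E
```

```text
bench z 0.00039716841326975505
dieA 568 38.9 [602.  308.9] [61.2 47.1] 15.3
dieB 625 38.9 [378.1 247. ] [46.9 60.2] 71.1
dieC 606 38.6 [ 405.9 -249.7] [59.8 47. ] 12.8
red 605 38.8 [ 384.9 -353.9] [61.2 46.5] 83.1
bartop 2238 25.6 [444.9  -7.9] [211.9  60.5] 86.2
barstud 292 37.1 [444.2  -8.3] [169.  51.] 86.6
bed 5660 14.6 [632.8 -15. ] [357.2 111.1] 88.1
boss 670 44.4 [637.1 114.1] [87.8 61.3] 87.5
dog 299 36.7 [637.6 111.9] [85.3 63.1] 87.0
rack 976 44.6 [441.1 402.9] [90.4 71.2] 3.3
key 355 90.2 [440.8 402.1] [15.2 79.6] 69.9
cone 656 89.5 [ 469.3 -415.5] [44.8 44.2] 72.3
[(-6, 82), (-2, 565), (2, 160), (6, 25), (10, 37), (14, 21), (18, 30), (22, 35), (26, 23), (30, 40), (34, 27), (38, 109), (42, 645), (46, 272), (50, 38), (54, 5), (58, 4), (66, 4), (74, 16), (78, 24), (82, 33), (86, 95), (90, 176), (94, 12)]
[(-6, 56), (-2, 387), (2, 123), (6, 8), (10, 365), (14, 619), (18, 67), (22, 23), (26, 28), (30, 48), (34, 222), (38, 235), (42, 415), (46, 140)]
[(-6, 308), (-2, 1707), (2, 512), (6, 93), (10, 73), (14, 18), (18, 73), (22, 1262), (26, 917), (30, 102), (34, 200), (38, 90)]
```

View pics/c2.png

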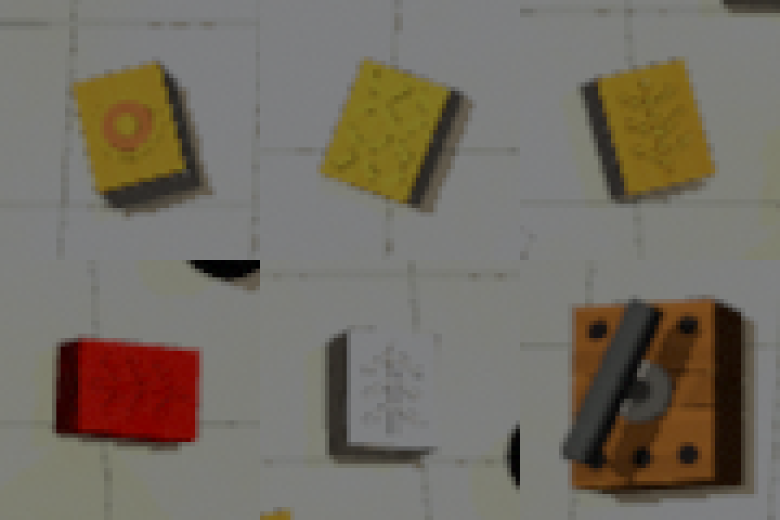

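The brass dies show rings (183,202), basket weave (208,303) and leaf spray (437,290). The leaf look-alikes are red (485,299) and white (468,246), (395,322); I leave them alone. So three dies are present. Next I refine the bed pose and plan the bar pick.

```bash
cat >> h.py <<'E'
def plan(x,y,z,yawdeg,base=None):
    """mm, deg tool yaw -> tool-frame shift from current pose; base=(x,y,z,yaw) to chain"""
    if base is None:
        s=arm.get_state();p=s['eef_pos']*1000;w=s['ee_rot'][2]
    else: p=np.array(base[:3],float);w=np.radians(base[3])
    d=np.array([x,y,z])-p;c,s_=np.cos(w),np.sin(w)
    dy=(np.radians(yawdeg)-w+np.pi)%(2*np.pi)-np.pi
    print('dx %.1f dy %.1f dz %.1f rz %.3f'%(c*d[0]+s_*d[1],s_*d[0]-c*d[1],-d[2],-dy))
E
python3 - <<'E'
from h import *
W=cloud(load('top'))
s=[]
for b in [(300,180,318,197),(371,183,389,200)]:
    S=W[b[1]:b[3],b[0]:b[2]].reshape(-1,3);S=S[(S[:,2]>.022)&(S[:,2]<.032)];s.append(S[:,:2].mean(0)*1000);print(len(S),s[-1],S[:,2].max())
d=s[0]-s[1];print('bed',(s[0]+s[1])/2,np.hypot(*d),np.degrees(np.arctan2(d[1],d[0])))
plan(445,-8,160,-93.8)
plan(445,-8,27,-93.8,(445,-8,160,-93.8))
E
```

```text
33 [633.54280355  28.20503447] 0.028990511473071967
38 [ 629.20224071 -131.49782836] 0.03103230126701928
bed [631.37252213 -51.64639694] 159.76183800322582 88.44314173669201
dx -415.8 dy 515.9 dz 87.7 rz -1.158
dx -0.0 dy 0.0 dz 133.0 rz -0.000
```

View pics/c1.png

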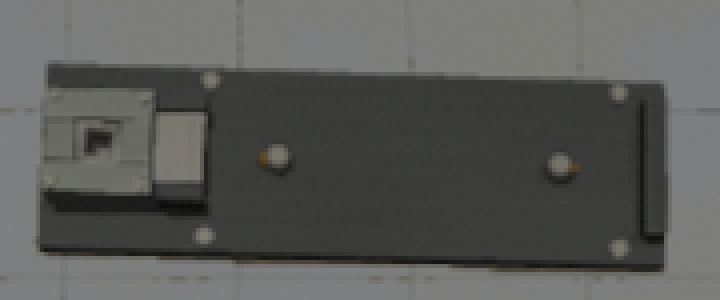

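>>> {"fn": "jog_arm", "kwargs": {"targets": [{"dx":-50,"dy":60,"dz":0,"rz":-0.12},{"dx":-90,"dy":110,"dz":0,"rz":-0.24},{"dx":-120,"dy":150,"dz":0,"rz":-0.36},{"dx":-150,"dy":190,"dz":0,"rz":-0.48},{"dx":-180,"dy":220,"dz":0,"rz":-0.58},{"dx":-200,"dy":250,"dz":0,"rz":-0.58},{"dx":-210,"dy":260,"dz":0,"rz":-0.58},{"dx":-210,"dy":260,"dz":0,"rz":-0.58}]}}

```text
invalid input at $.targets[0]: expected keys dx, dy, dz, rx, ry, rz, gripper
```

The crop shows the studs at full-image (309.5,189) and (380.2,191.2) and the lock opening at (264.5,184.5).

```bash
cat >> h.py <<'E'
def ray(f,u,v,z):
    M=np.linalg.inv(f['view']);d=M[:3,:3]@np.array([(u-f['cx'])/f['fx'],(v-f['cy'])/f['fy'],1]);o=M[:3,3]
    return (o+d*(z-o[2])/d[2])*1000
E
python3 - <<'E'
from h import *
f=load('top')
a=ray(f,309.5,189,.026);b=ray(f,380.2,191.2,.026);L=ray(f,264.4,184.8,.043)
d=a-b;u=d/np.linalg.norm(d);print(a,b,(a+b)/2,np.linalg.norm(d),np.degrees(np.arctan2(d[1],d[0])));print('lock',L,'bed from lock',L-180*u)
print('plate ends',ray(f,240+664/4,150+175/4,.015),ray(f,240+42/4,150+160/4,.015))
E
```

```text
[632.46921736  26.18650521  26.        ] [ 627.37822361 -133.93621539   26.        ] [629.92372049 -53.87485509  26.        ] 160.2036325162589 88.17893285034823
lock [636.91606401 126.29372007  43.        ] bed from lock [631.19597602 -53.61536973  43.        ]
plate ends [ 624.65212376 -194.6522424    15.        ] [633.39154081 160.62715911  15.        ]
```

>>> {"fn": "jog_arm", "kwargs": {"targets": [{"dx":-50,"dy":60,"dz":0,"rx":0,"ry":0,"rz":-0.12,"gripper":0},{"dx":-90,"dy":110,"dz":0,"rx":0,"ry":0,"rz":-0.24,"gripper":0},{"dx":-120,"dy":150,"dz":0,"rx":0,"ry":0,"rz":-0.36,"gripper":0},{"dx":-150,"dy":190,"dz":0,"rx":0,"ry":0,"rz":-0.48,"gripper":0},{"dx":-180,"dy":220,"dz":0,"rx":0,"ry":0,"rz":-0.6,"gripper":0},{"dx":-210,"dy":260,"dz":0,"rx":0,"ry":0,"rz":-0.72,"gripper":0},{"dx":-230,"dy":290,"dz":0,"rx":0,"ry":0,"rz":-0.8,"gripper":0},{"dx":-250,"dy":310,"dz":0,"rx":0,"ry":0,"rz":-0.8,"gripper":0}]}}

```text
t: 0.77
eef_pos: [0.3373, -0.3176, 0.2484]
ee_rot: [3.141, 0.0, -1.99]
force: [1.3, -0.7, -0.6]
width: 0.0875
gripper_force: 0.0
```

```bash
python3 - <<'E'
from h import *
plan(445,-8,160,-93.8)
E
```

```text
dx -326.7 dy 27.6 dz 88.4 rz -0.353
```

>>> {"fn": "jog_arm", "kwargs": {"targets": [{"dx":-41,"dy":3,"dz":0,"rx":0,"ry":0,"rz":-0.05,"gripper":0},{"dx":-82,"dy":7,"dz":10,"rx":0,"ry":0,"rz":-0.1,"gripper":0},{"dx":-122,"dy":10,"dz":20,"rx":0,"ry":0,"rz":-0.15,"gripper":0},{"dx":-162,"dy":14,"dz":30,"rx":0,"ry":0,"rz":-0.2,"gripper":0},{"dx":-202,"dy":17,"dz":40,"rx":0,"ry":0,"rz":-0.25,"gripper":0},{"dx":-242,"dy":20,"dz":50,"rx":0,"ry":0,"rz":-0.3,"gripper":0},{"dx":-282,"dy":24,"dz":60,"rx":0,"ry":0,"rz":-0.35,"gripper":0},{"dx":-320,"dy":27,"dz":65,"rx":0,"ry":0,"rz":-0.353,"gripper":0}]}}

```text
t: 1.43
eef_pos: [0.4439, -0.0147, 0.1826]
ee_rot: [3.141, -0.0, -1.638]
force: [0.4, -0.3, -0.6]
width: 0.0879
gripper_force: 0.0
```

```bash
python3 - <<'E'
from h import *
f=grab('top','t1.png');W=cloud(f)
print('bar',*fit(W,(268,250,385,296),(.020,.030)))
plan(445,-8,27,-93.8)
E
```

```text
bar 684 25.5 [443.5 -26.5] [174.2  59.6] 86.4
dx -2.4 dy 2.0 dz 155.4 rz -0.001
```

>>> {"fn": "jog_arm", "kwargs": {"targets": [{"dx":-2,"dy":2,"dz":30,"rx":0,"ry":0,"rz":0,"gripper":0},{"dx":-2,"dy":2,"dz":60,"rx":0,"ry":0,"rz":0,"gripper":0},{"dx":-2,"dy":2,"dz":90,"rx":0,"ry":0,"rz":0,"gripper":0},{"dx":-2,"dy":2,"dz":100,"rx":0,"ry":0,"rz":0,"gripper":0},{"dx":-2,"dy":2,"dz":100,"rx":0,"ry":0,"rz":0,"gripper":0},{"dx":-2,"dy":2,"dz":100,"rx":0,"ry":0,"rz":0,"gripper":0},{"dx":-2,"dy":2,"dz":100,"rx":0,"ry":0,"rz":0,"gripper":0},{"dx":-2,"dy":2,"dz":100,"rx":0,"ry":0,"rz":0,"gripper":0}]}}

```text
t: 2.15
eef_pos: [0.4436, -0.0144, 0.0848]
ee_rot: [-3.139, 0.001, -1.642]
force: [0.2, -0.5, 0.0]
width: 0.0874
gripper_force: 0.0
```

```bash
python3 - <<'E'
from h import *
plan(445,-8,27,-93.8)
E
```

```text
dx -6.5 dy -1.0 dz 57.8 rz -0.005
```

```bash
python3 - <<'E'
from h import *
for i in range(4):
    s=arm.get_state();print(s['t'],s['eef_pos']*1000,np.abs(s['qd']).max());
    if i in (1,): arm.grab_frame('wrist')
E
```

```text
2.15 [443.56422414 -14.36543636  84.75383949] 0.004199560523050641
2.15 [443.56422414 -14.36543636  84.75383949] 0.004199560523050641
2.2 [443.44642603 -14.40237249  84.71290992] 0.005189333552144461
2.2 [443.44642603 -14.40237249  84.71290992] 0.005189333552144461
```

>>> {"fn": "jog_arm", "kwargs": {"targets": [{"dx":-6,"dy":-1,"dz":15,"rx":0,"ry":0,"rz":0,"gripper":0},{"dx":-6,"dy":-1,"dz":30,"rx":0,"ry":0,"rz":0,"gripper":0},{"dx":-6,"dy":-1,"dz":45,"rx":0,"ry":0,"rz":0,"gripper":0},{"dx":-6,"dy":-1,"dz":57,"rx":0,"ry":0,"rz":0,"gripper":0},{"dx":-6,"dy":-1,"dz":57,"rx":0,"ry":0,"rz":0,"gripper":0},{"dx":-6,"dy":-1,"dz":57,"rx":0,"ry":0,"rz":0,"gripper":0.5},{"dx":-6,"dy":-1,"dz":57,"rx":0,"ry":0,"rz":0,"gripper":0.5},{"dx":-6,"dy":-1,"dz":57,"rx":0,"ry":0,"rz":0,"gripper":0.5}], "force": 45}}

```text
t: 2.87
eef_pos: [0.4448, -0.0084, 0.0276]
ee_rot: [-3.14, 0.001, -1.642]
force: [0.6, -1.1, 0.7]
width: 0.0728
gripper_force: 0.0
```

>>> {"fn": "jog_arm", "kwargs": {"targets": [{"dx":0,"dy":0,"dz":0,"rx":0,"ry":0,"rz":0,"gripper":0.5},{"dx":0,"dy":0,"dz":0,"rx":0,"ry":0,"rz":0,"gripper":0.5},{"dx":0,"dy":0,"dz":-20,"rx":0,"ry":0,"rz":0,"gripper":0.5},{"dx":0,"dy":0,"dz":-50,"rx":0,"ry":0,"rz":0,"gripper":0.5},{"dx":0,"dy":0,"dz":-70,"rx":0,"ry":0,"rz":0,"gripper":0.5},{"dx":0,"dy":0,"dz":-70,"rx":0,"ry":0,"rz":0,"gripper":0.5},{"dx":0,"dy":0,"dz":-70,"rx":0,"ry":0,"rz":0,"gripper":0.5},{"dx":0,"dy":0,"dz":-70,"rx":0,"ry":0,"rz":0,"gripper":0.5}]}}

```text
t: 3.53
eef_pos: [0.443, -0.0089, 0.0956]
ee_rot: [3.14, -0.0, -1.642]
force: [0.7, -0.0, -5.1]
width: 0.0596
gripper_force: 45.0
```

```bash
python3 - <<'E'
from h import *
plan(630.5,-53.7,90,-91.8)
E
```

```text
dx 31.2 dy -190.2 dz 5.6 rz -0.040
```

>>> {"fn": "jog_arm", "kwargs": {"targets": [{"dx":5,"dy":-35,"dz":0,"rx":0,"ry":0,"rz":0,"gripper":0.5},{"dx":10,"dy":-70,"dz":0,"rx":0,"ry":0,"rz":-0.01,"gripper":0.5},{"dx":17,"dy":-105,"dz":0,"rx":0,"ry":0,"rz":-0.02,"gripper":0.5},{"dx":23,"dy":-140,"dz":0,"rx":0,"ry":0,"rz":-0.03,"gripper":0.5},{"dx":28,"dy":-170,"dz":0,"rx":0,"ry":0,"rz":-0.04,"gripper":0.5},{"dx":31,"dy":-190,"dz":0,"rx":0,"ry":0,"rz":-0.04,"gripper":0.5},{"dx":31,"dy":-190,"dz":0,"rx":0,"ry":0,"rz":-0.04,"gripper":0.5},{"dx":31,"dy":-190,"dz":0,"rx":0,"ry":0,"rz":-0.04,"gripper":0.5}]}}

```text
t: 4.2
eef_pos: [0.6305, -0.0537, 0.0931]
ee_rot: [3.137, -0.001, -1.603]
force: [-0.8, 0.9, -5.6]
width: 0.0597
gripper_force: 45.0
```

>>> {"fn": "jog_arm", "kwargs": {"targets": [{"dx":0,"dy":0,"dz":0,"rx":0,"ry":0,"rz":0,"gripper":0.5},{"dx":0,"dy":0,"dz":0,"rx":0,"ry":0,"rz":0,"gripper":0.5},{"dx":0,"dy":0,"dz":0,"rx":0,"ry":0,"rz":0,"gripper":0.5},{"dx":0,"dy":0,"dz":0,"rx":0,"ry":0,"rz":0,"gripper":0.5},{"dx":0,"dy":0,"dz":0,"rx":0,"ry":0,"rz":0,"gripper":0.5},{"dx":0,"dy":0,"dz":0,"rx":0,"ry":0,"rz":0,"gripper":0.5},{"dx":0,"dy":0,"dz":0,"rx":0,"ry":0,"rz":0,"gripper":0.5},{"dx":0,"dy":0,"dz":0,"rx":0,"ry":0,"rz":0,"gripper":0.5}]}}

```text
t: 4.87
eef_pos: [0.6314, -0.053, 0.0968]
ee_rot: [-3.141, 0.0, -1.602]
force: [-0.7, -0.4, -4.8]
width: 0.0596
gripper_force: 45.0
```

```bash
python3 - <<'E'
from h import *
f=grab('top','t2.png')
plan(630.5,-53.7,90,-91.8);W=cloud(f)
print(*fit(W,(260,140,400,240),(.087,.1)))
im=cv2.imread('pics/t2.png');cv2.imwrite('pics/t2c.png',cv2.resize(im[130:240,235:425],None,fx=4,fy=4))
E
```

```text
dx 0.7 dy 0.9 dz 6.7 rz 0.000
1719 95.0 [630.5 -52.8] [212.1  62.4] 88.6
```

View pics/t2c.png

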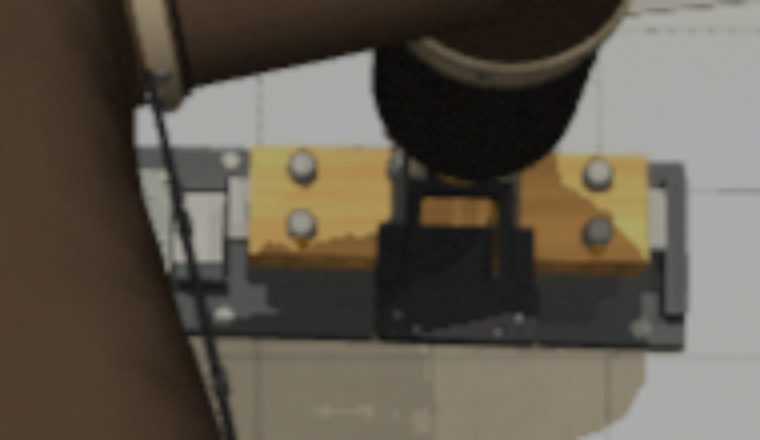

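The held bar's camera-measured centre is (630.5,-52.8) mm, which matches the bed. I lower it now.

>>> {"fn": "jog_arm", "kwargs": {"targets": [{"dx":1,"dy":0,"dz":15,"rx":0,"ry":0,"rz":0,"gripper":0.5},{"dx":1,"dy":0,"dz":28,"rx":0,"ry":0,"rz":0,"gripper":0.5},{"dx":1,"dy":0,"dz":36,"rx":0,"ry":0,"rz":0,"gripper":0.5},{"dx":1,"dy":0,"dz":41,"rx":0,"ry":0,"rz":0,"gripper":0.5},{"dx":1,"dy":0,"dz":44,"rx":0,"ry":0,"rz":0,"gripper":0.5},{"dx":1,"dy":0,"dz":47,"rx":0,"ry":0,"rz":0,"gripper":0.5},{"dx":1,"dy":0,"dz":50,"rx":0,"ry":0,"rz":0,"gripper":0.5},{"dx":1,"dy":0,"dz":50,"rx":0,"ry":0,"rz":0,"gripper":0.5}], "force": 55}}

```text
t: 5.58
eef_pos: [0.6321, -0.0539, 0.0471]
ee_rot: [-3.14, 0.0, -1.602]
force: [-0.4, 1.1, -2.0]
width: 0.0596
gripper_force: 55.0
```

>>> {"fn": "jog_arm", "kwargs": {"targets": [{"dx":0,"dy":0,"dz":1,"rx":0,"ry":0,"rz":0,"gripper":0.5},{"dx":0,"dy":0,"dz":2,"rx":0,"ry":0,"rz":0,"gripper":0.5},{"dx":0,"dy":0,"dz":3,"rx":0,"ry":0,"rz":0,"gripper":0.5},{"dx":0,"dy":0,"dz":4,"rx":0,"ry":0,"rz":0,"gripper":0.5},{"dx":0,"dy":0,"dz":4,"rx":0,"ry":0,"rz":0,"gripper":0.5},{"dx":0,"dy":0,"dz":4,"rx":0,"ry":0,"rz":0,"gripper":0.5},{"dx":0,"dy":0,"dz":4,"rx":0,"ry":0,"rz":0,"gripper":0.5},{"dx":0,"dy":0,"dz":4,"rx":0,"ry":0,"rz":0,"gripper":0.5}]}}

```text
t: 6.25
eef_pos: [0.6327, -0.0535, 0.0432]
ee_rot: [-3.139, 0.001, -1.602]
force: [2.1, 4.8, 1.3]
width: 0.0595
gripper_force: 55.0
```

>>> {"fn": "jog_arm", "kwargs": {"targets": [{"dx":0,"dy":0,"dz":1,"rx":0,"ry":0,"rz":0,"gripper":0.5},{"dx":0,"dy":0,"dz":2,"rx":0,"ry":0,"rz":0,"gripper":0.5},{"dx":0,"dy":0,"dz":3,"rx":0,"ry":0,"rz":0,"gripper":0.5},{"dx":0,"dy":0,"dz":4,"rx":0,"ry":0,"rz":0,"gripper":0.5},{"dx":0,"dy":0,"dz":4,"rx":0,"ry":0,"rz":0,"gripper":0.5},{"dx":0,"dy":0,"dz":4,"rx":0,"ry":0,"rz":0,"gripper":0.5},{"dx":0,"dy":0,"dz":4,"rx":0,"ry":0,"rz":0,"gripper":0.5},{"dx":0,"dy":0,"dz":4,"rx":0,"ry":0,"rz":0,"gripper":0.5}]}}

```text
t: 6.92
eef_pos: [0.6326, -0.0535, 0.0422]
ee_rot: [-3.139, -0.0, -1.6]
force: [-7.1, 8.9, 28.1]
width: 0.0593
gripper_force: 55.0
```

>>> {"fn": "jog_arm", "kwargs": {"targets": [{"dx":0,"dy":0,"dz":-4,"rx":0,"ry":0,"rz":0,"gripper":0},{"dx":0,"dy":0,"dz":-4,"rx":0,"ry":0,"rz":0,"gripper":0},{"dx":0,"dy":0,"dz":-4,"rx":0,"ry":0,"rz":0,"gripper":0},{"dx":0,"dy":0,"dz":-40,"rx":0,"ry":0,"rz":0,"gripper":0},{"dx":0,"dy":0,"dz":-80,"rx":0,"ry":0,"rz":0,"gripper":0},{"dx":0,"dy":0,"dz":-120,"rx":0,"ry":0,"rz":0,"gripper":0},{"dx":0,"dy":0,"dz":-120,"rx":0,"ry":0,"rz":0,"gripper":0},{"dx":0,"dy":0,"dz":-120,"rx":0,"ry":0,"rz":0,"gripper":0}]}}

```text
t: 7.58
eef_pos: [0.6326, -0.0543, 0.1609]
ee_rot: [-3.137, 0.001, -1.602]
force: [0.4, -0.1, -0.3]
width: 0.0873
gripper_force: 0.0
```

```bash
python3 - <<'E'
from h import *
plan(441,402.5,165,-20.1)
E
```

```text
dx -450.6 dy 205.7 dz -4.1 rz -1.251
```

>>> {"fn": "jog_arm", "kwargs": {"targets": [{"dx":-37,"dy":17,"dz":0,"rx":0,"ry":0,"rz":-0.12,"gripper":0},{"dx":-74,"dy":34,"dz":0,"rx":0,"ry":0,"rz":-0.24,"gripper":0},{"dx":-111,"dy":51,"dz":0,"rx":0,"ry":0,"rz":-0.36,"gripper":0},{"dx":-148,"dy":68,"dz":0,"rx":0,"ry":0,"rz":-0.48,"gripper":0},{"dx":-185,"dy":84,"dz":0,"rx":0,"ry":0,"rz":-0.6,"gripper":0},{"dx":-222,"dy":101,"dz":0,"rx":0,"ry":0,"rz":-0.72,"gripper":0},{"dx":-259,"dy":118,"dz":0,"rx":0,"ry":0,"rz":-0.84,"gripper":0},{"dx":-290,"dy":132,"dz":0,"rx":0,"ry":0,"rz":-0.96,"gripper":0}]}}

```text
t: 8.25
eef_pos: [0.5065, 0.2412, 0.157]
ee_rot: [3.139, 0.001, -0.636]
force: [0.2, -0.4, -0.7]
width: 0.0876
gripper_force: 0.0
```

```bash
python3 - <<'E'
from h import *
f=grab('top');W=cloud(f)
print('bar',*fit(W,(272,150,405,225),(.037,.0455)))
print('studs',*fit(W,(290,150,405,225),(.049,.058)))
plan(441,402.5,165,-20.1)
E
```

```text
bar 2328 40.6 [632.7 -23.2] [267.   61.9] 88.5
studs 279 52.1 [631.1 -51.8] [170.6  49.2] 88.8
dx -144.4 dy -89.7 dz -7.9 rz -0.273
```

>>> {"fn": "jog_arm", "kwargs": {"targets": [{"dx":-30,"dy":-19,"dz":-2,"rx":0,"ry":0,"rz":-0.1,"gripper":0},{"dx":-60,"dy":-37,"dz":-4,"rx":0,"ry":0,"rz":-0.2,"gripper":0},{"dx":-90,"dy":-56,"dz":-8,"rx":0,"ry":0,"rz":-0.27,"gripper":0},{"dx":-120,"dy":-75,"dz":-8,"rx":0,"ry":0,"rz":-0.27,"gripper":0},{"dx":-144,"dy":-90,"dz":-8,"rx":0,"ry":0,"rz":-0.27,"gripper":0},{"dx":-144,"dy":-90,"dz":-8,"rx":0,"ry":0,"rz":-0.27,"gripper":0},{"dx":-144,"dy":-90,"dz":-8,"rx":0,"ry":0,"rz":-0.27,"gripper":0},{"dx":-144,"dy":-90,"dz":-8,"rx":0,"ry":0,"rz":-0.27,"gripper":0}]}}

```text
t: 8.97
eef_pos: [0.4465, 0.3972, 0.165]
ee_rot: [3.139, 0.001, -0.372]
force: [-0.5, -0.7, -0.6]
width: 0.0875
gripper_force: 0.0
```

>>> {"fn": "jog_arm", "kwargs": {"targets": [{"dx":0,"dy":0,"dz":0,"rx":0,"ry":0,"rz":0,"gripper":0},{"dx":0,"dy":0,"dz":0,"rx":0,"ry":0,"rz":0,"gripper":0},{"dx":0,"dy":0,"dz":0,"rx":0,"ry":0,"rz":0,"gripper":0},{"dx":0,"dy":0,"dz":0,"rx":0,"ry":0,"rz":0,"gripper":0},{"dx":0,"dy":0,"dz":0,"rx":0,"ry":0,"rz":0,"gripper":0},{"dx":0,"dy":0,"dz":0,"rx":0,"ry":0,"rz":0,"gripper":0},{"dx":0,"dy":0,"dz":0,"rx":0,"ry":0,"rz":0,"gripper":0},{"dx":0,"dy":0,"dz":0,"rx":0,"ry":0,"rz":0,"gripper":0}]}}

```text
t: 9.63
eef_pos: [0.447, 0.3981, 0.1666]
ee_rot: [-3.141, -0.0, -0.372]
force: [0.2, -0.2, 0.9]
width: 0.0876
gripper_force: 0.0
```

```bash
python3 - <<'E'
from h import *
plan(441,402.5,86,-20.1);f=grab('wrist','w1.png')
E
```

```text
dx -7.2 dy -1.9 dz 80.6 rz -0.021
```

View pics/w1.png

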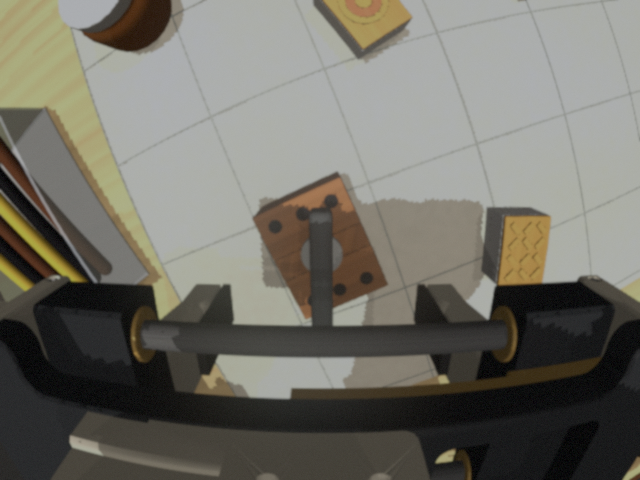

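The wrist view shows the key's crossbar at (320,265), centred between the fingers over the rack. I grip it.

>>> {"fn": "jog_arm", "kwargs": {"targets": [{"dx":-7,"dy":-2,"dz":25,"rx":0,"ry":0,"rz":-0.02,"gripper":0},{"dx":-7,"dy":-2,"dz":50,"rx":0,"ry":0,"rz":-0.02,"gripper":0},{"dx":-7,"dy":-2,"dz":70,"rx":0,"ry":0,"rz":-0.02,"gripper":0},{"dx":-7,"dy":-2,"dz":80,"rx":0,"ry":0,"rz":-0.02,"gripper":0},{"dx":-7,"dy":-2,"dz":80,"rx":0,"ry":0,"rz":-0.02,"gripper":0},{"dx":-7,"dy":-2,"dz":80,"rx":0,"ry":0,"rz":-0.02,"gripper":0},{"dx":-7,"dy":-2,"dz":80,"rx":0,"ry":0,"rz":-0.02,"gripper":0.95},{"dx":-7,"dy":-2,"dz":80,"rx":0,"ry":0,"rz":-0.02,"gripper":0.95}], "force": 35}}

```text
t: 10.35
eef_pos: [0.4418, 0.4033, 0.088]
ee_rot: [-3.139, -0.001, -0.352]
force: [-1.3, -0.2, 0.5]
width: 0.0792
gripper_force: 0.0
```

>>> {"fn": "jog_arm", "kwargs": {"targets": [{"dx":0,"dy":0,"dz":0,"rx":0,"ry":0,"rz":0,"gripper":0.95},{"dx":0,"dy":0,"dz":0,"rx":0,"ry":0,"rz":0,"gripper":0.95},{"dx":0,"dy":0,"dz":0,"rx":0,"ry":0,"rz":0,"gripper":0.95},{"dx":0,"dy":0,"dz":0,"rx":0,"ry":0,"rz":0,"gripper":0.95},{"dx":0,"dy":0,"dz":0,"rx":0,"ry":0,"rz":0,"gripper":0.95},{"dx":0,"dy":0,"dz":0,"rx":0,"ry":0,"rz":0,"gripper":0.95},{"dx":0,"dy":0,"dz":0,"rx":0,"ry":0,"rz":0,"gripper":0.95},{"dx":0,"dy":0,"dz":0,"rx":0,"ry":0,"rz":0,"gripper":0.95}]}}

```text
t: 11.02
eef_pos: [0.4411, 0.4025, 0.0865]
ee_rot: [3.141, 0.0, -0.352]
force: [-0.5, -0.7, -0.3]
width: 0.0265
gripper_force: 0.0
```

>>> {"fn": "jog_arm", "kwargs": {"targets": [{"dx":0,"dy":0,"dz":0,"rx":0,"ry":0,"rz":0,"gripper":0.95},{"dx":0,"dy":0,"dz":0,"rx":0,"ry":0,"rz":0,"gripper":0.95},{"dx":0,"dy":0,"dz":0,"rx":0,"ry":0,"rz":0,"gripper":0.95},{"dx":0,"dy":0,"dz":0,"rx":0,"ry":0,"rz":0,"gripper":0.95},{"dx":0,"dy":0,"dz":0,"rx":0,"ry":0,"rz":0,"gripper":0.95},{"dx":0,"dy":0,"dz":-20,"rx":0,"ry":0,"rz":0,"gripper":0.95},{"dx":0,"dy":0,"dz":-40,"rx":0,"ry":0,"rz":0,"gripper":0.95},{"dx":0,"dy":0,"dz":-70,"rx":0,"ry":0,"rz":0,"gripper":0.95}]}}

```text
t: 11.68
eef_pos: [0.4401, 0.4013, 0.1549]
ee_rot: [3.137, 0.002, -0.352]
force: [0.4, 0.3, -2.6]
width: 0.0136
gripper_force: 35.0
```

>>> {"fn": "jog_arm", "kwargs": {"targets": [{"dx":0,"dy":0,"dz":0,"rx":0,"ry":0,"rz":0,"gripper":0.95},{"dx":0,"dy":0,"dz":0,"rx":0,"ry":0,"rz":0,"gripper":0.95},{"dx":0,"dy":0,"dz":0,"rx":0,"ry":0,"rz":0,"gripper":0.95},{"dx":0,"dy":0,"dz":0,"rx":0,"ry":0,"rz":0,"gripper":0.95},{"dx":0,"dy":0,"dz":0,"rx":0,"ry":0,"rz":0,"gripper":0.95},{"dx":0,"dy":0,"dz":0,"rx":0,"ry":0,"rz":0,"gripper":0.95},{"dx":0,"dy":0,"dz":0,"rx":0,"ry":0,"rz":0,"gripper":0.95},{"dx":0,"dy":0,"dz":0,"rx":0,"ry":0,"rz":0,"gripper":0.95}]}}

```text
t: 12.35
eef_pos: [0.4411, 0.4024, 0.1561]
ee_rot: [3.141, 0.0, -0.352]
force: [-0.3, 0.3, -2.0]
width: 0.0136
gripper_force: 35.0
```

```bash
python3 - <<'E'
from h import *
plan(636.9,126.3,157,-1.8-8.6)
f=grab('top','t3.png');W=cloud(f)
im=cv2.imread('pics/t3.png')
a=cv2.resize(im[160:210,240:300],(780,650)[:2] if 0 else (540,450),interpolation=cv2.INTER_CUBIC)
a=cv2.convertScaleAbs(a,alpha=1.8);cv2.imwrite('pics/t3c.png',a)
E
```

```text
dx 279.0 dy 191.7 dz -0.9 rz -0.170
```

View pics/t3c.png

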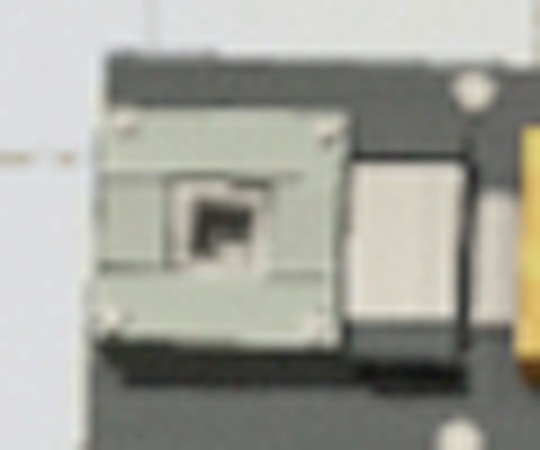

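>>> {"fn": "jog_arm", "kwargs": {"targets": [{"dx":33,"dy":23,"dz":0,"rx":0,"ry":0,"rz":-0.02,"gripper":0.95},{"dx":66,"dy":46,"dz":0,"rx":0,"ry":0,"rz":-0.04,"gripper":0.95},{"dx":100,"dy":69,"dz":0,"rx":0,"ry":0,"rz":-0.07,"gripper":0.95},{"dx":133,"dy":92,"dz":0,"rx":0,"ry":0,"rz":-0.1,"gripper":0.95},{"dx":166,"dy":115,"dz":0,"rx":0,"ry":0,"rz":-0.12,"gripper":0.95},{"dx":200,"dy":138,"dz":0,"rx":0,"ry":0,"rz":-0.14,"gripper":0.95},{"dx":233,"dy":160,"dz":0,"rx":0,"ry":0,"rz":-0.17,"gripper":0.95},{"dx":260,"dy":179,"dz":0,"rx":0,"ry":0,"rz":-0.17,"gripper":0.95}]}}

```text
t: 13.07
eef_pos: [0.6249, 0.1426, 0.1565]
ee_rot: [3.141, -0.0, -0.181]
force: [-0.2, 0.9, -1.9]
width: 0.0136
gripper_force: 35.0
```

>>> {"fn": "jog_arm", "kwargs": {"targets": [{"dx":20,"dy":10,"dz":0,"rx":0,"ry":0,"rz":0,"gripper":0.95},{"dx":20,"dy":10,"dz":0,"rx":0,"ry":0,"rz":0,"gripper":0.95},{"dx":20,"dy":10,"dz":0,"rx":0,"ry":0,"rz":0,"gripper":0.95},{"dx":20,"dy":10,"dz":0,"rx":0,"ry":0,"rz":0,"gripper":0.95},{"dx":20,"dy":10,"dz":0,"rx":0,"ry":0,"rz":0,"gripper":0.95},{"dx":20,"dy":10,"dz":0,"rx":0,"ry":0,"rz":0,"gripper":0.95},{"dx":20,"dy":10,"dz":0,"rx":0,"ry":0,"rz":0,"gripper":0.95},{"dx":20,"dy":10,"dz":0,"rx":0,"ry":0,"rz":0,"gripper":0.95}]}}

```text
t: 13.73
eef_pos: [0.6411, 0.1322, 0.1568]
ee_rot: [-3.141, -0.0, -0.181]
force: [-0.4, -0.1, -1.6]
width: 0.0139
gripper_force: 35.0
```

>>> {"fn": "jog_arm", "kwargs": {"targets": [{"dx":0,"dy":0,"dz":0,"rx":0,"ry":0,"rz":0,"gripper":0.95},{"dx":0,"dy":0,"dz":0,"rx":0,"ry":0,"rz":0,"gripper":0.95},{"dx":0,"dy":0,"dz":0,"rx":0,"ry":0,"rz":0,"gripper":0.95},{"dx":0,"dy":0,"dz":0,"rx":0,"ry":0,"rz":0,"gripper":0.95},{"dx":0,"dy":0,"dz":0,"rx":0,"ry":0,"rz":0,"gripper":0.95},{"dx":0,"dy":0,"dz":0,"rx":0,"ry":0,"rz":0,"gripper":0.95},{"dx":0,"dy":0,"dz":0,"rx":0,"ry":0,"rz":0,"gripper":0.95},{"dx":0,"dy":0,"dz":0,"rx":0,"ry":0,"rz":0,"gripper":0.95}]}}

```text
t: 14.4
eef_pos: [0.6414, 0.1314, 0.1565]
ee_rot: [3.142, 0.0, -0.182]
force: [0.2, 0.5, -2.0]
width: 0.0135
gripper_force: 35.0
```

```bash
python3 - <<'E'
from h import *
plan(636.4,126,112,-10.4)
f=load('top');print(ray(f,264.9,185.3,.043))
E
```

```text
dx -3.9 dy 6.2 dz 44.5 rz -0.000
[635.76009023 125.16535827  43.        ]
```

>>> {"fn": "jog_arm", "kwargs": {"targets": [{"dx":-4,"dy":6.5,"dz":10,"rx":0,"ry":0,"rz":0,"gripper":0.95},{"dx":-4,"dy":6.5,"dz":25,"rx":0,"ry":0,"rz":0,"gripper":0.95},{"dx":-4,"dy":6.5,"dz":38,"rx":0,"ry":0,"rz":0,"gripper":0.95},{"dx":-4,"dy":6.5,"dz":38,"rx":0,"ry":0,"rz":0,"gripper":0.95},{"dx":-4,"dy":6.5,"dz":38,"rx":0,"ry":0,"rz":0,"gripper":0.95},{"dx":-4,"dy":6.5,"dz":38,"rx":0,"ry":0,"rz":0,"gripper":0.95},{"dx":-4,"dy":6.5,"dz":38,"rx":0,"ry":0,"rz":0,"gripper":0.95},{"dx":-4,"dy":6.5,"dz":38,"rx":0,"ry":0,"rz":0,"gripper":0.95}]}}

```text
t: 15.07
eef_pos: [0.6368, 0.126, 0.1195]
ee_rot: [-3.141, -0.001, -0.182]
force: [0.3, -0.4, -2.3]
width: 0.0138
gripper_force: 35.0
```

>>> {"fn": "jog_arm", "kwargs": {"targets": [{"dx":0,"dy":0,"dz":2,"rx":0,"ry":0,"rz":0,"gripper":0.95},{"dx":0,"dy":0,"dz":4,"rx":0,"ry":0,"rz":0,"gripper":0.95},{"dx":0,"dy":0,"dz":6,"rx":0,"ry":0,"rz":0,"gripper":0.95},{"dx":0,"dy":0,"dz":8,"rx":0,"ry":0,"rz":0,"gripper":0.95},{"dx":0,"dy":0,"dz":10,"rx":0,"ry":0,"rz":0,"gripper":0.95},{"dx":0,"dy":0,"dz":12,"rx":0,"ry":0,"rz":0,"gripper":0.95},{"dx":0,"dy":0,"dz":12,"rx":0,"ry":0,"rz":0,"gripper":0.95},{"dx":0,"dy":0,"dz":12,"rx":0,"ry":0,"rz":0,"gripper":0.95}]}}

```text
t: 15.73
eef_pos: [0.6363, 0.1258, 0.1063]
ee_rot: [3.141, 0.0, -0.182]
force: [-0.2, -0.0, -1.9]
width: 0.0136
gripper_force: 35.0
```

>>> {"fn": "jog_arm", "kwargs": {"targets": [{"dx":0,"dy":0,"dz":2,"rx":0,"ry":0,"rz":0,"gripper":0.95},{"dx":0,"dy":0,"dz":4,"rx":0,"ry":0,"rz":0,"gripper":0.95},{"dx":0,"dy":0,"dz":6,"rx":0,"ry":0,"rz":0,"gripper":0.95},{"dx":0,"dy":0,"dz":8,"rx":0,"ry":0,"rz":0,"gripper":0.95},{"dx":0,"dy":0,"dz":9,"rx":0,"ry":0,"rz":0,"gripper":0.95},{"dx":0,"dy":0,"dz":10,"rx":0,"ry":0,"rz":0,"gripper":0.95},{"dx":0,"dy":0,"dz":10,"rx":0,"ry":0,"rz":0,"gripper":0.95},{"dx":0,"dy":0,"dz":10,"rx":0,"ry":0,"rz":0,"gripper":0.95}]}}

```text
t: 16.4
eef_pos: [0.6367, 0.1261, 0.0965]
ee_rot: [-3.141, -0.001, -0.182]
force: [3.4, 2.8, -1.1]
width: 0.0137
gripper_force: 35.0
```

>>> {"fn": "jog_arm", "kwargs": {"targets": [{"dx":0,"dy":0,"dz":1,"rx":0,"ry":0,"rz":0,"gripper":0.95},{"dx":0,"dy":0,"dz":2,"rx":0,"ry":0,"rz":0,"gripper":0.95},{"dx":0,"dy":0,"dz":4,"rx":0,"ry":0,"rz":0,"gripper":0.95},{"dx":0,"dy":0,"dz":6,"rx":0,"ry":0,"rz":0,"gripper":0.95},{"dx":0,"dy":0,"dz":8,"rx":0,"ry":0,"rz":0,"gripper":0.95},{"dx":0,"dy":0,"dz":8,"rx":0,"ry":0,"rz":0,"gripper":0.95},{"dx":0,"dy":0,"dz":8,"rx":0,"ry":0,"rz":0,"gripper":0.95},{"dx":0,"dy":0,"dz":8,"rx":0,"ry":0,"rz":0,"gripper":0.95}]}}

```text
t: 17.07
eef_pos: [0.6366, 0.1261, 0.0883]
ee_rot: [-3.141, -0.0, -0.182]
force: [4.6, 3.7, -1.5]
width: 0.0138
gripper_force: 35.0
```

```bash
python3 - <<'E'
from h import *
s=arm.get_state();print(s['force'],s['moment'],s['eef_pos'])
E
```

```text
[ 4.60319363  3.69706275 -1.5421493 ] [ 1.44669591 -1.43528379  0.02402936] [0.63664253 0.1260816  0.08834634]
```

>>> {"fn": "jog_arm", "kwargs": {"targets": [{"dx":0.5,"dy":-0.7,"dz":0,"rx":0,"ry":0,"rz":0,"gripper":0.95},{"dx":0.5,"dy":-0.7,"dz":0,"rx":0,"ry":0,"rz":0.12,"gripper":0.95},{"dx":0.5,"dy":-0.7,"dz":0,"rx":0,"ry":0,"rz":0.24,"gripper":0.95},{"dx":0.5,"dy":-0.7,"dz":0,"rx":0,"ry":0,"rz":0.36,"gripper":0.95},{"dx":0.5,"dy":-0.7,"dz":0,"rx":0,"ry":0,"rz":0.48,"gripper":0.95},{"dx":0.5,"dy":-0.7,"dz":0,"rx":0,"ry":0,"rz":0.6,"gripper":0.95},{"dx":0.5,"dy":-0.7,"dz":0,"rx":0,"ry":0,"rz":0.7,"gripper":0.95},{"dx":0.5,"dy":-0.7,"dz":0,"rx":0,"ry":0,"rz":0.7,"gripper":0.95}]}}

```text
t: 17.73
eef_pos: [0.6375, 0.1267, 0.0884]
ee_rot: [-3.141, -0.0, -0.888]
force: [4.6, 3.1, -1.6]
width: 0.0135
gripper_force: 35.0
```

```bash
python3 - <<'E'
from h import *
s=arm.get_state();print(s['force'],s['moment'],s['eef_pos'])
E
```

```text
[ 4.63550496  3.08618172 -1.5924052 ] [ 1.36422531 -1.75494801  0.05255225] [0.63750619 0.12666012 0.08843613]
```

>>> {"fn": "jog_arm", "kwargs": {"targets": [{"dx":0,"dy":-0.7,"dz":0,"rx":0,"ry":0,"rz":0.1,"gripper":0.95},{"dx":0,"dy":-0.7,"dz":0,"rx":0,"ry":0,"rz":0.2,"gripper":0.95},{"dx":0,"dy":-0.7,"dz":0,"rx":0,"ry":0,"rz":0.3,"gripper":0.95},{"dx":0,"dy":-0.7,"dz":0,"rx":0,"ry":0,"rz":0.4,"gripper":0.95},{"dx":0,"dy":-0.7,"dz":0,"rx":0,"ry":0,"rz":0.5,"gripper":0.95},{"dx":0,"dy":-0.7,"dz":0,"rx":0,"ry":0,"rz":0.6,"gripper":0.95},{"dx":0,"dy":-0.7,"dz":0,"rx":0,"ry":0,"rz":0.65,"gripper":0.95},{"dx":0,"dy":-0.7,"dz":0,"rx":0,"ry":0,"rz":0.65,"gripper":0.95}]}}

```text
t: 18.4
eef_pos: [0.6377, 0.1267, 0.0884]
ee_rot: [-3.141, -0.0, -1.534]
force: [4.1, 2.3, -2.1]
width: 0.0135
gripper_force: 35.0
```

```bash
python3 - <<'E'
from h import *
s=arm.get_state();print(s['force'],s['moment'],s['eef_pos'])
E
```

```text
[ 4.10963986  2.29698988 -2.09304652] [ 0.82718962 -1.58736509  0.04743473] [0.63770042 0.12670811 0.08844515]
```

>>> {"fn": "jog_arm", "kwargs": {"targets": [{"dx":0,"dy":0,"dz":0,"rx":0,"ry":0,"rz":0.03,"gripper":0.95},{"dx":0,"dy":0,"dz":0,"rx":0,"ry":0,"rz":0.06,"gripper":0.95},{"dx":0,"dy":0,"dz":0,"rx":0,"ry":0,"rz":0.08,"gripper":0.95},{"dx":0,"dy":0,"dz":0,"rx":0,"ry":0,"rz":0.1,"gripper":0.95},{"dx":0,"dy":0,"dz":0,"rx":0,"ry":0,"rz":0.12,"gripper":0.95},{"dx":0,"dy":0,"dz":0,"rx":0,"ry":0,"rz":0.12,"gripper":0.95},{"dx":0,"dy":0,"dz":0,"rx":0,"ry":0,"rz":0.12,"gripper":0.95},{"dx":0,"dy":0,"dz":0,"rx":0,"ry":0,"rz":0.12,"gripper":0.95}]}}

```text
t: 19.07
eef_pos: [0.6376, 0.1267, 0.0884]
ee_rot: [-3.141, -0.0, -1.651]
force: [4.5, 1.6, -2.2]
width: 0.0137
gripper_force: 35.0
```

```bash
python3 - <<'E'
from h import *
s=arm.get_state();print(s['force'],s['moment'],s['eef_pos'],s['ee_rot'])
E
```

```text
[ 4.46418636  1.63022259 -2.23488274] [ 0.64924782 -1.90070709  0.06267586] [0.63761386 0.12672879 0.08844623] [-3.14143225e+00 -1.15153124e-04 -1.65120905e+00]
```

>>> {"fn": "jog_arm", "kwargs": {"targets": [{"dx":0,"dy":0,"dz":0,"rx":0,"ry":0,"rz":0.03,"gripper":0.95},{"dx":0,"dy":0,"dz":0,"rx":0,"ry":0,"rz":0.06,"gripper":0.95},{"dx":0,"dy":0,"dz":0,"rx":0,"ry":0,"rz":0.09,"gripper":0.95},{"dx":0,"dy":0,"dz":0,"rx":0,"ry":0,"rz":0.09,"gripper":0.95},{"dx":0,"dy":0,"dz":0,"rx":0,"ry":0,"rz":0.09,"gripper":0.95},{"dx":0,"dy":0,"dz":0,"rx":0,"ry":0,"rz":0.09,"gripper":0.95},{"dx":0,"dy":0,"dz":0,"rx":0,"ry":0,"rz":0.09,"gripper":0.95},{"dx":0,"dy":0,"dz":0,"rx":0,"ry":0,"rz":0.09,"gripper":0.95}]}}

```text
t: 19.73
eef_pos: [0.6377, 0.1267, 0.0885]
ee_rot: [-3.141, -0.0, -1.741]
force: [5.8, 1.5, -2.8]
width: 0.0138
gripper_force: 35.1
```

```bash
python3 - <<'E'
from h import *
s=arm.get_state();print(s['force'],s['moment'],s['eef_pos'],s['ee_rot'])
E
```

```text
[ 5.7650225   1.48987235 -2.75960853] [ 0.65302165 -2.01636735  0.23840346] [0.63768794 0.12673482 0.08848069] [-3.14131822e+00 -1.86610713e-04 -1.74084145e+00]
```

>>> {"fn": "jog_arm", "kwargs": {"targets": [{"dx":0,"dy":0,"dz":0,"rx":0,"ry":0,"rz":-0.1,"gripper":0.95},{"dx":0,"dy":0,"dz":0,"rx":0,"ry":0,"rz":-0.2,"gripper":0.95},{"dx":0,"dy":0,"dz":0,"rx":0,"ry":0,"rz":-0.2,"gripper":0.95},{"dx":0,"dy":0,"dz":-15,"rx":0,"ry":0,"rz":-0.2,"gripper":0.95},{"dx":0,"dy":0,"dz":-30,"rx":0,"ry":0,"rz":-0.2,"gripper":0.95},{"dx":0,"dy":0,"dz":-50,"rx":0,"ry":0,"rz":-0.2,"gripper":0.95},{"dx":0,"dy":0,"dz":-70,"rx":0,"ry":0,"rz":-0.2,"gripper":0.95},{"dx":0,"dy":0,"dz":-70,"rx":0,"ry":0,"rz":-0.2,"gripper":0.95}]}}

```text
t: 20.4
eef_pos: [0.6378, 0.1265, 0.1621]
ee_rot: [-3.14, 0.0, -1.545]
force: [0.8, -0.1, -0.5]
width: 0.0135
gripper_force: 35.0
```

```bash
python3 - <<'E'
from h import *
s=arm.get_state();print(s['eef_pos'],s['force'])
plan(441,402.5,158,-3)
E
```

```text
[0.63780938 0.12649961 0.16208928] [ 0.84344635 -0.08366657 -0.54158692]
dx -281.0 dy 189.5 dz 4.1 rz -1.492
```

>>> {"fn": "jog_arm", "kwargs": {"targets": [{"dx":-33,"dy":22,"dz":0,"rx":0,"ry":0,"rz":-0.12,"gripper":0.95},{"dx":-66,"dy":45,"dz":0,"rx":0,"ry":0,"rz":-0.24,"gripper":0.95},{"dx":-100,"dy":67,"dz":0,"rx":0,"ry":0,"rz":-0.36,"gripper":0.95},{"dx":-133,"dy":90,"dz":0,"rx":0,"ry":0,"rz":-0.48,"gripper":0.95},{"dx":-166,"dy":112,"dz":0,"rx":0,"ry":0,"rz":-0.6,"gripper":0.95},{"dx":-200,"dy":135,"dz":0,"rx":0,"ry":0,"rz":-0.72,"gripper":0.95},{"dx":-233,"dy":157,"dz":0,"rx":0,"ry":0,"rz":-0.84,"gripper":0.95},{"dx":-260,"dy":175,"dz":0,"rx":0,"ry":0,"rz":-0.96,"gripper":0.95}]}}

```text
t: 21.07
eef_pos: [0.4522, 0.3819, 0.1576]
ee_rot: [3.138, 0.0, -0.579]
force: [1.1, 0.4, -1.4]
width: 0.0134
gripper_force: 35.0
```

>>> {"fn": "jog_arm", "kwargs": {"targets": [{"dx":0,"dy":0,"dz":0,"rx":0,"ry":0,"rz":-0.12,"gripper":0.95},{"dx":0,"dy":0,"dz":0,"rx":0,"ry":0,"rz":-0.24,"gripper":0.95},{"dx":0,"dy":0,"dz":0,"rx":0,"ry":0,"rz":-0.36,"gripper":0.95},{"dx":0,"dy":0,"dz":0,"rx":0,"ry":0,"rz":-0.48,"gripper":0.95},{"dx":0,"dy":0,"dz":0,"rx":0,"ry":0,"rz":-0.53,"gripper":0.95},{"dx":0,"dy":0,"dz":0,"rx":0,"ry":0,"rz":-0.53,"gripper":0.95},{"dx":0,"dy":0,"dz":0,"rx":0,"ry":0,"rz":-0.53,"gripper":0.95},{"dx":0,"dy":0,"dz":0,"rx":0,"ry":0,"rz":-0.53,"gripper":0.95}]}}

```text
t: 21.73
eef_pos: [0.4545, 0.3809, 0.158]
ee_rot: [3.14, 0.001, -0.055]
force: [0.9, 0.4, -1.5]
width: 0.0141
gripper_force: 35.0
```

```bash
python3 - <<'E'
from h import *
plan(441,402.5,158,-3)
f=grab('top','t4.png');W=cloud(f)
im=cv2.imread('pics/t4.png')
a=cv2.convertScaleAbs(cv2.resize(im[150:230,240:420],(720,320),interpolation=cv2.INTER_CUBIC),alpha=1.6);cv2.imwrite('pics/t4c.png',a)
print('bar',*fit(W,(272,150,405,225),(.037,.0455)))
E
```

```text
dx -14.7 dy -20.9 dz -0.0 rz -0.003
bar 2322 40.6 [632.6 -23.1] [267.3  61.8] 88.5
```

View pics/t4c.png

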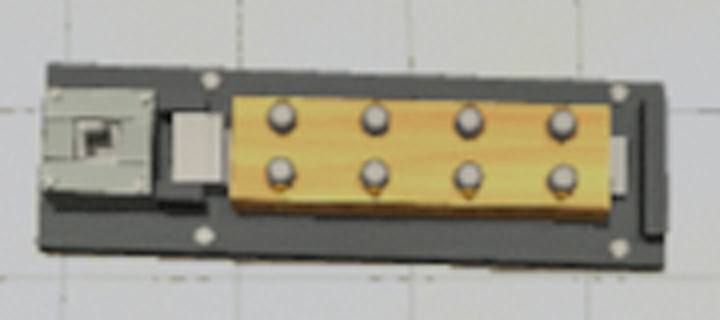

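The dog has slid over the tongue: its right edge moved from 208 to 222 px in the crop. The bar is locked and down (top at 40.6 mm), so I stow the key.

>>> {"fn": "jog_arm", "kwargs": {"targets": [{"dx":-15,"dy":-21,"dz":0,"rx":0,"ry":0,"rz":0,"gripper":0.95},{"dx":-15,"dy":-21,"dz":20,"rx":0,"ry":0,"rz":0,"gripper":0.95},{"dx":-15,"dy":-21,"dz":38,"rx":0,"ry":0,"rz":0,"gripper":0.95},{"dx":-15,"dy":-21,"dz":38,"rx":0,"ry":0,"rz":0,"gripper":0.95},{"dx":-15,"dy":-21,"dz":38,"rx":0,"ry":0,"rz":0,"gripper":0.95},{"dx":-15,"dy":-21,"dz":38,"rx":0,"ry":0,"rz":0,"gripper":0.95},{"dx":-15,"dy":-21,"dz":38,"rx":0,"ry":0,"rz":0,"gripper":0.95},{"dx":-15,"dy":-21,"dz":38,"rx":0,"ry":0,"rz":0,"gripper":0.95}]}}

```text
t: 22.45
eef_pos: [0.4416, 0.4037, 0.1217]
ee_rot: [-3.14, -0.001, -0.052]
force: [0.1, -1.0, -1.6]
width: 0.0136
gripper_force: 35.0
```

```bash
python3 - <<'E'
from h import *
plan(441,402.5,86.5,-3)
E
```

```text
dx -0.5 dy 1.3 dz 35.2 rz 0.000
```

>>> {"fn": "jog_arm", "kwargs": {"targets": [{"dx":-0.5,"dy":1,"dz":5,"rx":0,"ry":0,"rz":0,"gripper":0.95},{"dx":-0.5,"dy":1,"dz":10,"rx":0,"ry":0,"rz":0,"gripper":0.95},{"dx":-0.5,"dy":1,"dz":14,"rx":0,"ry":0,"rz":0,"gripper":0.95},{"dx":-0.5,"dy":1,"dz":18,"rx":0,"ry":0,"rz":0,"gripper":0.95},{"dx":-0.5,"dy":1,"dz":22,"rx":0,"ry":0,"rz":0,"gripper":0.95},{"dx":-0.5,"dy":1,"dz":26,"rx":0,"ry":0,"rz":0,"gripper":0.95},{"dx":-0.5,"dy":1,"dz":26,"rx":0,"ry":0,"rz":0,"gripper":0.95},{"dx":-0.5,"dy":1,"dz":26,"rx":0,"ry":0,"rz":0,"gripper":0.95}]}}

```text
t: 23.12
eef_pos: [0.4405, 0.4023, 0.0942]
ee_rot: [3.141, 0.0, -0.052]
force: [0.2, -0.5, -1.4]
width: 0.0138
gripper_force: 35.0
```

>>> {"fn": "jog_arm", "kwargs": {"targets": [{"dx":0,"dy":0,"dz":2,"rx":0,"ry":0,"rz":0,"gripper":0.95},{"dx":0,"dy":0,"dz":4,"rx":0,"ry":0,"rz":0,"gripper":0.95},{"dx":0,"dy":0,"dz":6,"rx":0,"ry":0,"rz":0,"gripper":0.95},{"dx":0,"dy":0,"dz":8,"rx":0,"ry":0,"rz":0,"gripper":0.95},{"dx":0,"dy":0,"dz":8,"rx":0,"ry":0,"rz":0,"gripper":0.95},{"dx":0,"dy":0,"dz":8,"rx":0,"ry":0,"rz":0,"gripper":0.95},{"dx":0,"dy":0,"dz":8,"rx":0,"ry":0,"rz":0,"gripper":0.95},{"dx":0,"dy":0,"dz":8,"rx":0,"ry":0,"rz":0,"gripper":0.95}]}}

```text
t: 23.78
eef_pos: [0.4406, 0.4025, 0.0866]
ee_rot: [-3.141, -0.0, -0.052]
force: [-0.4, 0.5, -2.2]
width: 0.014
gripper_force: 35.0
```

>>> {"fn": "jog_arm", "kwargs": {"targets": [{"dx":0,"dy":0,"dz":0.5,"rx":0,"ry":0,"rz":0,"gripper":0},{"dx":0,"dy":0,"dz":0.5,"rx":0,"ry":0,"rz":0,"gripper":0},{"dx":0,"dy":0,"dz":0.5,"rx":0,"ry":0,"rz":0,"gripper":0},{"dx":0,"dy":0,"dz":0.5,"rx":0,"ry":0,"rz":0,"gripper":0},{"dx":0,"dy":0,"dz":0.5,"rx":0,"ry":0,"rz":0,"gripper":0},{"dx":0,"dy":0,"dz":-30,"rx":0,"ry":0,"rz":0,"gripper":0},{"dx":0,"dy":0,"dz":-70,"rx":0,"ry":0,"rz":0,"gripper":0},{"dx":0,"dy":0,"dz":-70,"rx":0,"ry":0,"rz":0,"gripper":0}]}}

```text
t: 24.45
eef_pos: [0.4432, 0.4055, 0.164]
ee_rot: [-3.134, -0.007, -0.05]
force: [-0.0, 1.4, 1.6]
width: 0.0616
gripper_force: 0.0
```

```bash
cat >> h.py <<'E'
def dies(f,W=None):
    W=cloud(f) if W is None else W
    hsv=cv2.cvtColor(f['frame'],cv2.COLOR_RGB2HSV)
    m=(W[...,2]>.030)&(W[...,2]<.050)&(hsv[...,1]>110)&(W[...,0]>.25)&(W[...,0]<.85)&(abs(W[...,1])<.5)
    n,l,st,_=cv2.connectedComponentsWithStats(m.astype(np.uint8))
    for i in range(1,n):
        if 250<st[i,4]<1100:
            S=W[l==i];r=cv2.minAreaRect((S[:,:2]*1000).astype(np.float32))
            print('cand',st[i,:2]+st[i,2:4]//2,st[i,4],np.median(f['frame'][l==i],0),np.round(r[0],1),np.round(r[1],1),round(r[2],1))
E
python3 - <<'E'
from h import *
f=grab('top','t5.png');W=cloud(f);dies(f,W)
print('key',*fit(W,(112,248,160,300),(.075,.16)))
E
```

```text
cand [358 104] 1031 [119.  89.  49.] [834.6 -85.7] [285.6  32.2] 88.8
cand [194 114] 317 [59. 30. 12.] [807.3 289.7] [88.  18.9] 62.5
cand [183 202] 547 [123. 100.  27.] [601.6 307.9] [59.8 45.6] 15.1
cand [134 274] 468 [53. 30. 10.] [439.8 401.8] [87.6 71.2] 3.3
cand [438 289] 568 [122.  95.  25.] [ 405.2 -250.3] [58.2 46.6] 13.0
cand [206 303] 607 [123. 107.  30.] [377.2 246. ] [45.5 58.6] 69.8
cand [486 299] 608 [123.   8.   2.] [ 383.9 -354.1] [62.  44.9] 83.8
key 63 90.4 [406.8 404.2] [12.7 14.4] 6.1
```

```bash
python3 - <<'E'
from h import *
f=load('top')
A=[ray(f,240+u/4,150+v/4,.051)[:2] for u,v in [(282,115),(376,118),(469,121),(563,123)]]
B=[ray(f,240+u/4,150+v/4,.051)[:2] for u,v in [(280,172),(374,172),(469,175),(562,177)]]
for a,b in zip(A,B): print(np.round((a+b)/2,1),np.round(a-b,1))
A=np.array(A);B=np.array(B);d=(A[0]+B[0]-A[3]-B[3])/2;print((A+B).mean(0)/2,np.hypot(*d),np.degrees(np.arctan2(d[1],d[0])))
plan(602,308.5,110,-74.8)
E
```

```text
[632.   24.4] [32.8 -1.1]
[631.2 -27.6] [31.  -1.4]
[629.5 -79.6] [31.1 -0.6]
[ 628.4 -131.4] [31.1 -1.4]
[630.29535166 -53.53533132] 155.79676169662335 88.66123279349814
dx 164.4 dy 87.9 dz 51.1 rz 1.254
```

>>> {"fn": "jog_arm", "kwargs": {"targets": [{"dx":20,"dy":11,"dz":0,"rx":0,"ry":0,"rz":0.12,"gripper":0},{"dx":40,"dy":22,"dz":0,"rx":0,"ry":0,"rz":0.24,"gripper":0},{"dx":70,"dy":37,"dz":0,"rx":0,"ry":0,"rz":0.36,"gripper":0},{"dx":100,"dy":53,"dz":0,"rx":0,"ry":0,"rz":0.48,"gripper":0},{"dx":130,"dy":70,"dz":0,"rx":0,"ry":0,"rz":0.6,"gripper":0},{"dx":150,"dy":80,"dz":0,"rx":0,"ry":0,"rz":0.72,"gripper":0},{"dx":164,"dy":88,"dz":0,"rx":0,"ry":0,"rz":0.84,"gripper":0},{"dx":164,"dy":88,"dz":0,"rx":0,"ry":0,"rz":0.96,"gripper":0}]}}

```text
t: 25.17
eef_pos: [0.602, 0.3038, 0.1555]
ee_rot: [3.141, -0.001, -1.021]
force: [-0.6, 1.5, 0.0]
width: 0.0879
gripper_force: 0.0
```

>>> {"fn": "jog_arm", "kwargs": {"targets": [{"dx":0,"dy":0,"dz":10,"rx":0,"ry":0,"rz":0.1,"gripper":0},{"dx":0,"dy":0,"dz":20,"rx":0,"ry":0,"rz":0.2,"gripper":0},{"dx":0,"dy":0,"dz":40,"rx":0,"ry":0,"rz":0.3,"gripper":0},{"dx":0,"dy":0,"dz":50,"rx":0,"ry":0,"rz":0.3,"gripper":0},{"dx":0,"dy":0,"dz":50,"rx":0,"ry":0,"rz":0.3,"gripper":0},{"dx":0,"dy":0,"dz":50,"rx":0,"ry":0,"rz":0.3,"gripper":0},{"dx":0,"dy":0,"dz":50,"rx":0,"ry":0,"rz":0.3,"gripper":0},{"dx":0,"dy":0,"dz":50,"rx":0,"ry":0,"rz":0.3,"gripper":0}]}}

```text
t: 25.83
eef_pos: [0.6003, 0.3066, 0.1077]
ee_rot: [-3.14, 0.001, -1.31]
force: [0.1, -0.0, 0.0]
width: 0.0878
gripper_force: 0.0
```

```bash
python3 - <<'E'
from h import *
plan(602.5,308.6,29,-74.8)
f=grab('top','t6.png');W=cloud(f)
print('key',*fit(W,(112,248,160,300),(.083,.16)))
E
```

```text
dx -1.4 dy -2.7 dz 78.7 rz -0.004
key 304 90.9 [440.6 402.9] [15.2 79.7] 87.1
```

>>> {"fn": "jog_arm", "kwargs": {"targets": [{"dx":-1,"dy":-3,"dz":20,"rx":0,"ry":0,"rz":0,"gripper":0},{"dx":-1,"dy":-3,"dz":40,"rx":0,"ry":0,"rz":0,"gripper":0},{"dx":-1,"dy":-3,"dz":60,"rx":0,"ry":0,"rz":0,"gripper":0},{"dx":-1,"dy":-3,"dz":79,"rx":0,"ry":0,"rz":0,"gripper":0},{"dx":-1,"dy":-3,"dz":79,"rx":0,"ry":0,"rz":0,"gripper":0},{"dx":-1,"dy":-3,"dz":79,"rx":0,"ry":0,"rz":0,"gripper":0.5},{"dx":-1,"dy":-3,"dz":79,"rx":0,"ry":0,"rz":0,"gripper":0.5},{"dx":-1,"dy":-3,"dz":79,"rx":0,"ry":0,"rz":0,"gripper":0.5}], "force": 55}}

```text
t: 26.55
eef_pos: [0.6034, 0.3085, 0.0294]
ee_rot: [-3.139, 0.001, -1.311]
force: [-0.2, 0.2, 0.1]
width: 0.073
gripper_force: 0.0
```

>>> {"fn": "jog_arm", "kwargs": {"targets": [{"dx":0,"dy":0,"dz":0,"rx":0,"ry":0,"rz":0,"gripper":0.5},{"dx":0,"dy":0,"dz":0,"rx":0,"ry":0,"rz":0,"gripper":0.5},{"dx":0,"dy":0,"dz":0,"rx":0,"ry":0,"rz":0,"gripper":0.5},{"dx":0,"dy":0,"dz":-30,"rx":0,"ry":0,"rz":0,"gripper":0.5},{"dx":0,"dy":0,"dz":-60,"rx":0,"ry":0,"rz":0,"gripper":0.5},{"dx":0,"dy":0,"dz":-90,"rx":0,"ry":0,"rz":0,"gripper":0.5},{"dx":0,"dy":0,"dz":-90,"rx":0,"ry":0,"rz":0,"gripper":0.5},{"dx":0,"dy":0,"dz":-90,"rx":0,"ry":0,"rz":0,"gripper":0.5}]}}

```text
t: 27.22
eef_pos: [0.6032, 0.3085, 0.1198]
ee_rot: [-3.138, 0.002, -1.312]
force: [-1.2, -0.2, -2.8]
width: 0.0601
gripper_force: 54.9
```

```bash
python3 - <<'E'
from h import *
plan(634.2,24.7,115,-91.6)
E
```

```text
dx 282.3 dy 42.7 dz 4.8 rz 0.287
```

>>> {"fn": "jog_arm", "kwargs": {"targets": [{"dx":40,"dy":6,"dz":0,"rx":0,"ry":0,"rz":0.05,"gripper":0.5},{"dx":80,"dy":12,"dz":0,"rx":0,"ry":0,"rz":0.1,"gripper":0.5},{"dx":120,"dy":18,"dz":0,"rx":0,"ry":0,"rz":0.15,"gripper":0.5},{"dx":160,"dy":24,"dz":0,"rx":0,"ry":0,"rz":0.2,"gripper":0.5},{"dx":200,"dy":30,"dz":0,"rx":0,"ry":0,"rz":0.25,"gripper":0.5},{"dx":240,"dy":36,"dz":0,"rx":0,"ry":0,"rz":0.287,"gripper":0.5},{"dx":270,"dy":41,"dz":0,"rx":0,"ry":0,"rz":0.287,"gripper":0.5},{"dx":282,"dy":43,"dz":0,"rx":0,"ry":0,"rz":0.287,"gripper":0.5}]}}

```text
t: 27.88
eef_pos: [0.6316, 0.0201, 0.1157]
ee_rot: [3.138, -0.001, -1.602]
force: [0.5, 1.0, -1.8]
width: 0.0598
gripper_force: 54.9
```

>>> {"fn": "jog_arm", "kwargs": {"targets": [{"dx":0,"dy":0,"dz":0,"rx":0,"ry":0,"rz":0,"gripper":0.5},{"dx":0,"dy":0,"dz":10,"rx":0,"ry":0,"rz":0,"gripper":0.5},{"dx":0,"dy":0,"dz":20,"rx":0,"ry":0,"rz":0,"gripper":0.5},{"dx":0,"dy":0,"dz":25,"rx":0,"ry":0,"rz":0,"gripper":0.5},{"dx":0,"dy":0,"dz":25,"rx":0,"ry":0,"rz":0,"gripper":0.5},{"dx":0,"dy":0,"dz":25,"rx":0,"ry":0,"rz":0,"gripper":0.5},{"dx":0,"dy":0,"dz":25,"rx":0,"ry":0,"rz":0,"gripper":0.5},{"dx":0,"dy":0,"dz":25,"rx":0,"ry":0,"rz":0,"gripper":0.5}]}}

```text
t: 28.55
eef_pos: [0.6334, 0.0248, 0.0929]
ee_rot: [-3.141, 0.0, -1.598]
force: [-0.3, 0.4, -2.8]
width: 0.0598
gripper_force: 54.9
```

```bash
python3 - <<'E'
from h import *
plan(634.2,24.7,70.5,-91.6)
f=grab('top','t7.png');W=cloud(f)
print(*fit(W,(250,130,400,220),(.095,.106)))
im=cv2.imread('pics/t7.png');cv2.imwrite('pics/t7c.png',cv2.convertScaleAbs(cv2.resize(im[130:230,240:400],None,fx=4,fy=4),alpha=1.6))
E
```

```text
dx 0.0 dy -0.8 dz 22.4 rz 0.001
105 103.3 [624.2  27.8] [14.6 35.7] 0.1
```

View pics/t7c.png

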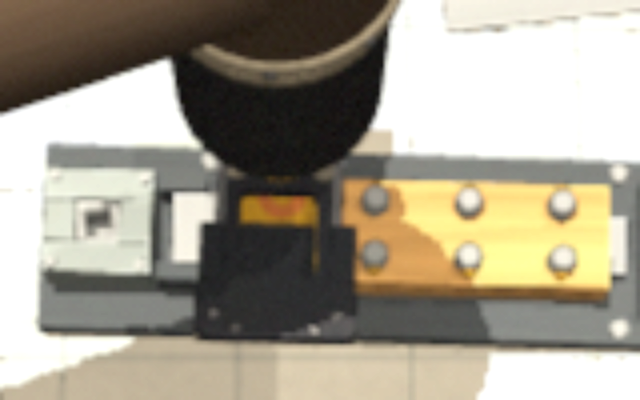

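The die is held over seat3 at crop (278,215). I press it on.

>>> {"fn": "jog_arm", "kwargs": {"targets": [{"dx":0,"dy":0,"dz":4,"rx":0,"ry":0,"rz":0,"gripper":0.5},{"dx":0,"dy":0,"dz":8,"rx":0,"ry":0,"rz":0,"gripper":0.5},{"dx":0,"dy":0,"dz":11,"rx":0,"ry":0,"rz":0,"gripper":0.5},{"dx":0,"dy":0,"dz":14,"rx":0,"ry":0,"rz":0,"gripper":0.5},{"dx":0,"dy":0,"dz":17,"rx":0,"ry":0,"rz":0,"gripper":0.5},{"dx":0,"dy":0,"dz":19,"rx":0,"ry":0,"rz":0,"gripper":0.5},{"dx":0,"dy":0,"dz":20,"rx":0,"ry":0,"rz":0,"gripper":0.5},{"dx":0,"dy":0,"dz":20,"rx":0,"ry":0,"rz":0,"gripper":0.5}]}}

```text
t: 29.27
eef_pos: [0.6338, 0.0243, 0.073]
ee_rot: [-3.14, 0.0, -1.599]
force: [0.5, 1.1, -1.1]
width: 0.0599
gripper_force: 54.9
```

>>> {"fn": "jog_arm", "kwargs": {"targets": [{"dx":0,"dy":0,"dz":1,"rx":0,"ry":0,"rz":0,"gripper":0.5},{"dx":0,"dy":0,"dz":2,"rx":0,"ry":0,"rz":0,"gripper":0.5},{"dx":0,"dy":0,"dz":3,"rx":0,"ry":0,"rz":0,"gripper":0.5},{"dx":0,"dy":0,"dz":4,"rx":0,"ry":0,"rz":0,"gripper":0.5},{"dx":0,"dy":0,"dz":4,"rx":0,"ry":0,"rz":0,"gripper":0.5},{"dx":0,"dy":0,"dz":4,"rx":0,"ry":0,"rz":0,"gripper":0.5},{"dx":0,"dy":0,"dz":4,"rx":0,"ry":0,"rz":0,"gripper":0.5},{"dx":0,"dy":0,"dz":4,"rx":0,"ry":0,"rz":0,"gripper":0.5}]}}

```text
t: 29.93
eef_pos: [0.6338, 0.0243, 0.0698]
ee_rot: [-3.14, 0.0, -1.598]
force: [-1.0, 0.1, 10.1]
width: 0.0595
gripper_force: 54.9
```

>>> {"fn": "jog_arm", "kwargs": {"targets": [{"dx":0,"dy":0,"dz":1,"rx":0,"ry":0,"rz":0,"gripper":0.5},{"dx":0,"dy":0,"dz":2,"rx":0,"ry":0,"rz":0,"gripper":0.5},{"dx":0,"dy":0,"dz":3,"rx":0,"ry":0,"rz":0,"gripper":0.5},{"dx":0,"dy":0,"dz":3,"rx":0,"ry":0,"rz":0,"gripper":0.5},{"dx":0,"dy":0,"dz":3,"rx":0,"ry":0,"rz":0,"gripper":0.5},{"dx":0,"dy":0,"dz":3,"rx":0,"ry":0,"rz":0,"gripper":0.5},{"dx":0,"dy":0,"dz":3,"rx":0,"ry":0,"rz":0,"gripper":0.5},{"dx":0,"dy":0,"dz":3,"rx":0,"ry":0,"rz":0,"gripper":0.5}]}}

```text
t: 30.6
eef_pos: [0.6339, 0.0243, 0.0697]
ee_rot: [-3.139, -0.0, -1.598]
force: [-9.5, 1.0, 32.7]
width: 0.0601
gripper_force: 54.9
```

>>> {"fn": "jog_arm", "kwargs": {"targets": [{"dx":0,"dy":0,"dz":-4,"rx":0,"ry":0,"rz":0,"gripper":0},{"dx":0,"dy":0,"dz":-4,"rx":0,"ry":0,"rz":0,"gripper":0},{"dx":0,"dy":0,"dz":-4,"rx":0,"ry":0,"rz":0,"gripper":0},{"dx":0,"dy":0,"dz":-4,"rx":0,"ry":0,"rz":0,"gripper":0},{"dx":0,"dy":0,"dz":-40,"rx":0,"ry":0,"rz":0,"gripper":0},{"dx":0,"dy":0,"dz":-75,"rx":0,"ry":0,"rz":0,"gripper":0},{"dx":0,"dy":0,"dz":-75,"rx":0,"ry":0,"rz":0,"gripper":0},{"dx":0,"dy":0,"dz":-75,"rx":0,"ry":0,"rz":0,"gripper":0}]}}

```text
t: 31.27
eef_pos: [0.6342, 0.0245, 0.1422]
ee_rot: [-3.138, 0.001, -1.599]
force: [-0.3, -0.3, -0.6]
width: 0.0874
gripper_force: 0.0
```

```bash
python3 - <<'E'
from h import *
plan(377.8,246.8,110,-109.2)
f=grab('top');dies(f)
E
```

```text
dx -215.1 dy 262.5 dz 32.2 rz 0.307
cand [383 104] 431 [98. 64. 29.] [ 833.4 -144.1] [169.6  28.6] 82.4
cand [438 289] 568 [170. 138.  42.] [ 405.1 -250.1] [58.  46.7] 13.1
cand [486 299] 605 [171.  17.   6.] [ 384.  -353.9] [60.9 44.9] 83.1
```

>>> {"fn": "jog_arm", "kwargs": {"targets": [{"dx":-25,"dy":31,"dz":0,"rx":0,"ry":0,"rz":0.05,"gripper":0},{"dx":-50,"dy":62,"dz":0,"rx":0,"ry":0,"rz":0.1,"gripper":0},{"dx":-75,"dy":93,"dz":0,"rx":0,"ry":0,"rz":0.15,"gripper":0},{"dx":-100,"dy":123,"dz":0,"rx":0,"ry":0,"rz":0.2,"gripper":0},{"dx":-125,"dy":153,"dz":0,"rx":0,"ry":0,"rz":0.25,"gripper":0},{"dx":-150,"dy":183,"dz":0,"rx":0,"ry":0,"rz":0.3,"gripper":0},{"dx":-170,"dy":208,"dz":0,"rx":0,"ry":0,"rz":0.307,"gripper":0},{"dx":-180,"dy":220,"dz":0,"rx":0,"ry":0,"rz":0.307,"gripper":0}]}}

```text
t: 31.98
eef_pos: [0.4151, 0.2109, 0.1392]
ee_rot: [3.14, -0.002, -1.905]
force: [-0.3, -0.8, -0.2]
width: 0.0877
gripper_force: 0.0
```

>>> {"fn": "jog_arm", "kwargs": {"targets": [{"dx":0,"dy":0,"dz":0,"rx":0,"ry":0,"rz":0,"gripper":0},{"dx":0,"dy":0,"dz":0,"rx":0,"ry":0,"rz":0,"gripper":0},{"dx":0,"dy":0,"dz":0,"rx":0,"ry":0,"rz":0,"gripper":0},{"dx":0,"dy":0,"dz":0,"rx":0,"ry":0,"rz":0,"gripper":0},{"dx":0,"dy":0,"dz":0,"rx":0,"ry":0,"rz":0,"gripper":0},{"dx":0,"dy":0,"dz":0,"rx":0,"ry":0,"rz":0,"gripper":0},{"dx":0,"dy":0,"dz":0,"rx":0,"ry":0,"rz":0,"gripper":0},{"dx":0,"dy":0,"dz":0,"rx":0,"ry":0,"rz":0,"gripper":0}]}}

```text
t: 32.65
eef_pos: [0.4184, 0.2099, 0.1405]
ee_rot: [3.142, -0.0, -1.907]
force: [-0.3, 0.3, 0.3]
width: 0.0877
gripper_force: 0.0
```

```bash
python3 - <<'E'
from h import *
plan(377.8,246.8,110,-109.2)
print('scene');f=grab('scene');dies(f)
f=grab('top');W=cloud(f);print('top');dies(f,W)
print('seated',*fit(W,(265,150,400,220),(.070,.09)))
E
```

```text
dx -21.4 dy 50.5 dz 30.5 rz -0.001
scene
cand [457 177] 601 [88. 57. 35.] [444.4 403.8] [93.1 73.9] 5.0
cand [205 234] 394 [129.  99.  54.] [ 408.  -248.4] [63.2 45.5] 11.1
cand [160 240] 425 [127.  29.  27.] [ 386.5 -351.6] [58.6 51. ] 83.9
cand [298 301] 273 [135. 105.  72.] [656.2 -93.5] [ 19.1 125.1] 2.0
cand [486 311] 316 [58. 34. 21.] [813.9 292.2] [90.6 19.7] 64.7
top
cand [358 104] 1034 [130.  98.  54.] [834.6 -85.8] [286.3  32.3] 88.7
cand [195 114] 314 [66. 35. 14.] [806.5 290. ] [87.9 17.9] 63.1
cand [438 289] 569 [134. 105.  28.] [ 405.2 -250. ] [58.4 46.7] 12.4
cand [486 299] 602 [135.  10.   3.] [ 384.1 -354.3] [61.8 45.2] 83.6
seated 592 79.9 [633.6  25.7] [45.2 61.6] 89.6
```

```bash
cat >> h.py <<'E'
def wcloud(f):
    z=f['z_map'];v,u=np.mgrid[:480,:640]
    x=(u-f['cx'])/f['fx'];y=(v-f['cy'])/f['fy'];r=np.hypot(x,y)+1e-9
    t=np.tan(np.minimum(r,1.5))/r
    W=np.stack([x*t*z,y*t*z,z,np.ones_like(z)],-1)@np.linalg.inv(f['view']).T
    W=W[...,:3];W[z==0]=np.nan;return W
def wdies(f):
    W=wcloud(f);hsv=cv2.cvtColor(f['frame'],cv2.COLOR_RGB2HSV)
    m=(W[...,2]>.033)&(W[...,2]<.047)&(hsv[...,1]>110)
    n,l,st,_=cv2.connectedComponentsWithStats(m.astype(np.uint8))
    for i in range(1,n):
        if st[i,4]>300:
            S=W[l==i];r=cv2.minAreaRect((S[:,:2]*1000).astype(np.float32))
            print('wcand',st[i,:2]+st[i,2:4]//2,st[i,4],np.median(f['frame'][l==i],0),np.median(S[:,2]),np.round(r[0],1),np.round(r[1],1),round(r[2],1))
E
python3 - <<'E'
from h import *
wdies(grab('wrist','w2.png'))
E
```

```text
wcand [20 86] 982 [73. 55. 37.] 0.037054156117358794 [606.4 -10. ] [155.4  52. ] 68.3
wcand [394 277] 4422 [161. 130.  76.] 0.03937000593640781 [377.8 245. ] [45.5 58.7] 70.9
```

Die B is confirmed at (377.8,246), with its long axis at -19°.

>>> {"fn": "jog_arm", "kwargs": {"targets": [{"dx":-10,"dy":25,"dz":0,"rx":0,"ry":0,"rz":0,"gripper":0},{"dx":-21,"dy":50,"dz":10,"rx":0,"ry":0,"rz":0,"gripper":0},{"dx":-21,"dy":50,"dz":40,"rx":0,"ry":0,"rz":0,"gripper":0},{"dx":-21,"dy":50,"dz":60,"rx":0,"ry":0,"rz":0,"gripper":0},{"dx":-21,"dy":50,"dz":60,"rx":0,"ry":0,"rz":0,"gripper":0},{"dx":-21,"dy":50,"dz":60,"rx":0,"ry":0,"rz":0,"gripper":0},{"dx":-21,"dy":50,"dz":60,"rx":0,"ry":0,"rz":0,"gripper":0},{"dx":-21,"dy":50,"dz":60,"rx":0,"ry":0,"rz":0,"gripper":0}]}}

```text
t: 33.47
eef_pos: [0.3786, 0.2472, 0.0818]
ee_rot: [-3.141, 0.002, -1.906]
force: [-0.1, 0.8, 0.1]
width: 0.0875
gripper_force: 0.0
```

```bash
python3 - <<'E'
from h import *
plan(377.8,246.5,29,-109.2)
E
```

```text
dx 0.9 dy 0.6 dz 52.8 rz -0.000
```

>>> {"fn": "jog_arm", "kwargs": {"targets": [{"dx":1,"dy":0,"dz":20,"rx":0,"ry":0,"rz":0,"gripper":0},{"dx":1,"dy":0,"dz":40,"rx":0,"ry":0,"rz":0,"gripper":0},{"dx":1,"dy":0,"dz":53,"rx":0,"ry":0,"rz":0,"gripper":0},{"dx":1,"dy":0,"dz":53,"rx":0,"ry":0,"rz":0,"gripper":0},{"dx":1,"dy":0,"dz":53,"rx":0,"ry":0,"rz":0,"gripper":0.5},{"dx":1,"dy":0,"dz":53,"rx":0,"ry":0,"rz":0,"gripper":0.5},{"dx":1,"dy":0,"dz":53,"rx":0,"ry":0,"rz":0,"gripper":0.5},{"dx":1,"dy":0,"dz":53,"rx":0,"ry":0,"rz":0,"gripper":0.5}], "force": 55}}

```text
t: 34.13
eef_pos: [0.378, 0.2462, 0.0286]
ee_rot: [-3.141, 0.002, -1.906]
force: [1.1, 0.4, -0.5]
width: 0.0664
gripper_force: 0.0
```

>>> {"fn": "jog_arm", "kwargs": {"targets": [{"dx":0,"dy":0,"dz":0,"rx":0,"ry":0,"rz":0,"gripper":0.5},{"dx":0,"dy":0,"dz":0,"rx":0,"ry":0,"rz":0,"gripper":0.5},{"dx":0,"dy":0,"dz":-30,"rx":0,"ry":0,"rz":0,"gripper":0.5},{"dx":0,"dy":0,"dz":-60,"rx":0,"ry":0,"rz":0,"gripper":0.5},{"dx":0,"dy":0,"dz":-90,"rx":0,"ry":0,"rz":0,"gripper":0.5},{"dx":0,"dy":0,"dz":-105,"rx":0,"ry":0,"rz":0,"gripper":0.5},{"dx":0,"dy":0,"dz":-105,"rx":0,"ry":0,"rz":0,"gripper":0.5},{"dx":0,"dy":0,"dz":-105,"rx":0,"ry":0,"rz":0,"gripper":0.5}]}}

```text
t: 34.8
eef_pos: [0.3775, 0.2458, 0.1331]
ee_rot: [-3.142, 0.002, -1.906]
force: [-0.8, -0.4, -3.6]
width: 0.0596
gripper_force: 55.0
```

```bash
python3 - <<'E'
from h import *
plan(632.9,-27.4,130,-91.6)
E
```

```text
dx 173.9 dy -331.1 dz 3.1 rz -0.307
```

>>> {"fn": "jog_arm", "kwargs": {"targets": [{"dx":18,"dy":-35,"dz":0,"rx":0,"ry":0,"rz":-0.04,"gripper":0.5},{"dx":37,"dy":-70,"dz":0,"rx":0,"ry":0,"rz":-0.08,"gripper":0.5},{"dx":56,"dy":-106,"dz":0,"rx":0,"ry":0,"rz":-0.12,"gripper":0.5},{"dx":74,"dy":-141,"dz":0,"rx":0,"ry":0,"rz":-0.16,"gripper":0.5},{"dx":93,"dy":-176,"dz":0,"rx":0,"ry":0,"rz":-0.2,"gripper":0.5},{"dx":111,"dy":-211,"dz":0,"rx":0,"ry":0,"rz":-0.24,"gripper":0.5},{"dx":130,"dy":-247,"dz":0,"rx":0,"ry":0,"rz":-0.28,"gripper":0.5},{"dx":148,"dy":-282,"dz":0,"rx":0,"ry":0,"rz":-0.307,"gripper":0.5}]}}

```text
t: 35.47
eef_pos: [0.5952, 0.011, 0.1301]
ee_rot: [3.138, -0.001, -1.597]
force: [0.6, 1.3, -2.4]
width: 0.0601
gripper_force: 55.0
```

>>> {"fn": "jog_arm", "kwargs": {"targets": [{"dx":30,"dy":-35,"dz":0,"rx":0,"ry":0,"rz":0,"gripper":0.5},{"dx":40,"dy":-40,"dz":0,"rx":0,"ry":0,"rz":0,"gripper":0.5},{"dx":40,"dy":-40,"dz":0,"rx":0,"ry":0,"rz":0,"gripper":0.5},{"dx":40,"dy":-40,"dz":0,"rx":0,"ry":0,"rz":0,"gripper":0.5},{"dx":40,"dy":-40,"dz":0,"rx":0,"ry":0,"rz":0,"gripper":0.5},{"dx":40,"dy":-40,"dz":0,"rx":0,"ry":0,"rz":0,"gripper":0.5},{"dx":40,"dy":-40,"dz":0,"rx":0,"ry":0,"rz":0,"gripper":0.5},{"dx":40,"dy":-40,"dz":0,"rx":0,"ry":0,"rz":0,"gripper":0.5}]}}

```text
t: 36.13
eef_pos: [0.6338, -0.0271, 0.1328]
ee_rot: [-3.141, 0.0, -1.597]
force: [-0.2, -0.0, -1.2]
width: 0.0595
gripper_force: 55.0
```

```bash
python3 - <<'E'
from h import *
plan(632.9,-27.4,92,-91.6)
E
```

```text
dx 0.4 dy 0.8 dz 40.8 rz 0.001
```

>>> {"fn": "jog_arm", "kwargs": {"targets": [{"dx":0,"dy":0.5,"dz":15,"rx":0,"ry":0,"rz":0,"gripper":0.5},{"dx":0,"dy":0.5,"dz":30,"rx":0,"ry":0,"rz":0,"gripper":0.5},{"dx":0,"dy":0.5,"dz":40,"rx":0,"ry":0,"rz":0,"gripper":0.5},{"dx":0,"dy":0.5,"dz":43,"rx":0,"ry":0,"rz":0,"gripper":0.5},{"dx":0,"dy":0.5,"dz":43,"rx":0,"ry":0,"rz":0,"gripper":0.5},{"dx":0,"dy":0.5,"dz":43,"rx":0,"ry":0,"rz":0,"gripper":0.5},{"dx":0,"dy":0.5,"dz":43,"rx":0,"ry":0,"rz":0,"gripper":0.5},{"dx":0,"dy":0.5,"dz":43,"rx":0,"ry":0,"rz":0,"gripper":0.5}]}}

```text
t: 36.8
eef_pos: [0.6341, -0.0279, 0.0904]
ee_rot: [-3.14, 0.0, -1.599]
force: [1.1, 1.3, -1.5]
width: 0.0598
gripper_force: 55.0
```

>>> {"fn": "jog_arm", "kwargs": {"targets": [{"dx":0,"dy":0,"dz":3,"rx":0,"ry":0,"rz":0,"gripper":0.5},{"dx":0,"dy":0,"dz":6,"rx":0,"ry":0,"rz":0,"gripper":0.5},{"dx":0,"dy":0,"dz":9,"rx":0,"ry":0,"rz":0,"gripper":0.5},{"dx":0,"dy":0,"dz":12,"rx":0,"ry":0,"rz":0,"gripper":0.5},{"dx":0,"dy":0,"dz":14,"rx":0,"ry":0,"rz":0,"gripper":0.5},{"dx":0,"dy":0,"dz":16,"rx":0,"ry":0,"rz":0,"gripper":0.5},{"dx":0,"dy":0,"dz":17,"rx":0,"ry":0,"rz":0,"gripper":0.5},{"dx":0,"dy":0,"dz":17,"rx":0,"ry":0,"rz":0,"gripper":0.5}]}}

```text
t: 37.47
eef_pos: [0.6336, -0.0279, 0.0728]
ee_rot: [-3.141, -0.0, -1.599]
force: [-0.7, 0.8, 0.2]
width: 0.0596
gripper_force: 55.0
```

>>> {"fn": "jog_arm", "kwargs": {"targets": [{"dx":0,"dy":0,"dz":1,"rx":0,"ry":0,"rz":0,"gripper":0.5},{"dx":0,"dy":0,"dz":2,"rx":0,"ry":0,"rz":0,"gripper":0.5},{"dx":0,"dy":0,"dz":3,"rx":0,"ry":0,"rz":0,"gripper":0.5},{"dx":0,"dy":0,"dz":4,"rx":0,"ry":0,"rz":0,"gripper":0.5},{"dx":0,"dy":0,"dz":5,"rx":0,"ry":0,"rz":0,"gripper":0.5},{"dx":0,"dy":0,"dz":6,"rx":0,"ry":0,"rz":0,"gripper":0.5},{"dx":0,"dy":0,"dz":6,"rx":0,"ry":0,"rz":0,"gripper":0.5},{"dx":0,"dy":0,"dz":6,"rx":0,"ry":0,"rz":0,"gripper":0.5}]}}

```text
t: 38.13
eef_pos: [0.6338, -0.0279, 0.0693]
ee_rot: [-3.14, -0.0, -1.598]
force: [-9.5, 1.9, 23.9]
width: 0.0597
gripper_force: 55.0
```

>>> {"fn": "jog_arm", "kwargs": {"targets": [{"dx":0,"dy":0,"dz":0,"rx":0,"ry":0,"rz":0,"gripper":0.5},{"dx":0,"dy":0,"dz":-4,"rx":0,"ry":0,"rz":0,"gripper":0},{"dx":0,"dy":0,"dz":-4,"rx":0,"ry":0,"rz":0,"gripper":0},{"dx":0,"dy":0,"dz":-4,"rx":0,"ry":0,"rz":0,"gripper":0},{"dx":0,"dy":0,"dz":-4,"rx":0,"ry":0,"rz":0,"gripper":0},{"dx":0,"dy":0,"dz":-40,"rx":0,"ry":0,"rz":0,"gripper":0},{"dx":0,"dy":0,"dz":-75,"rx":0,"ry":0,"rz":0,"gripper":0},{"dx":0,"dy":0,"dz":-75,"rx":0,"ry":0,"rz":0,"gripper":0}]}}

```text
t: 38.8
eef_pos: [0.6374, -0.0278, 0.148]
ee_rot: [-3.132, 0.0, -1.597]
force: [1.3, 0.7, 1.7]
width: 0.0875
gripper_force: 0.0
```

```bash
python3 - <<'E'
from h import *
plan(405.5,-250,140,-77.1)
f=grab('top');dies(f)
E
```

```text
dx 228.2 dy 225.9 dz 8.0 rz -0.252
cand [375 189] 705 [145. 112.  66.] [ 629.7 -119.3] [74.9 60.6] 88.2
cand [133 274] 786 [144.  92.  39.] [440.1 402.6] [88.2 70.5] 3.9
cand [438 289] 569 [170. 138.  42.] [ 405.1 -250.2] [58.  46.2] 13.3
cand [486 299] 607 [171.  17.   6.] [ 383.9 -354.3] [62.4 44.9] 84.0
```

>>> {"fn": "jog_arm", "kwargs": {"targets": [{"dx":28,"dy":28,"dz":0,"rx":0,"ry":0,"rz":-0.04,"gripper":0},{"dx":56,"dy":55,"dz":0,"rx":0,"ry":0,"rz":-0.08,"gripper":0},{"dx":84,"dy":83,"dz":0,"rx":0,"ry":0,"rz":-0.12,"gripper":0},{"dx":112,"dy":111,"dz":0,"rx":0,"ry":0,"rz":-0.16,"gripper":0},{"dx":140,"dy":139,"dz":0,"rx":0,"ry":0,"rz":-0.2,"gripper":0},{"dx":168,"dy":166,"dz":0,"rx":0,"ry":0,"rz":-0.24,"gripper":0},{"dx":196,"dy":194,"dz":0,"rx":0,"ry":0,"rz":-0.252,"gripper":0},{"dx":220,"dy":218,"dz":0,"rx":0,"ry":0,"rz":-0.252,"gripper":0}]}}

```text
t: 39.52
eef_pos: [0.407, -0.2428, 0.1407]
ee_rot: [3.14, 0.001, -1.346]
force: [0.1, -0.3, -0.5]
width: 0.0874
gripper_force: 0.0
```

>>> {"fn": "jog_arm", "kwargs": {"targets": [{"dx":0,"dy":0,"dz":0,"rx":0,"ry":0,"rz":0,"gripper":0},{"dx":0,"dy":0,"dz":0,"rx":0,"ry":0,"rz":0,"gripper":0},{"dx":0,"dy":0,"dz":0,"rx":0,"ry":0,"rz":0,"gripper":0},{"dx":0,"dy":0,"dz":0,"rx":0,"ry":0,"rz":0,"gripper":0},{"dx":0,"dy":0,"dz":0,"rx":0,"ry":0,"rz":0,"gripper":0},{"dx":0,"dy":0,"dz":0,"rx":0,"ry":0,"rz":0,"gripper":0},{"dx":0,"dy":0,"dz":0,"rx":0,"ry":0,"rz":0,"gripper":0},{"dx":0,"dy":0,"dz":0,"rx":0,"ry":0,"rz":0,"gripper":0}]}}

```text
t: 40.18
eef_pos: [0.4098, -0.2414, 0.1414]
ee_rot: [3.141, 0.0, -1.346]
force: [-0.6, 0.2, -0.2]
width: 0.0876
gripper_force: 0.0
```

```bash
python3 - <<'E'
from h import *
plan(405.6,-250,29,-77)
wdies(grab('wrist'))
f=grab('top');W=cloud(f)
print('seated',*fit(W,(265,150,400,220),(.070,.09)))
E
```

```text
dx 7.4 dy 6.1 dz 112.4 rz -0.002
wcand [399  94] 6141 [167.  66.  63.] 0.039337954283799714 [ 385.2 -355.3] [59.6 45.8] 83.9
wcand [333 236] 5477 [121.  96.  59.] 0.039318420368289586 [ 405.8 -252.1] [58.1 44.8] 13.1
seated 1020 80.1 [633.2  -1.2] [98.8 62.2] 89.1
```

>>> {"fn": "jog_arm", "kwargs": {"targets": [{"dx":8,"dy":6,"dz":20,"rx":0,"ry":0,"rz":0,"gripper":0},{"dx":8,"dy":6,"dz":40,"rx":0,"ry":0,"rz":0,"gripper":0},{"dx":8,"dy":6,"dz":60,"rx":0,"ry":0,"rz":0,"gripper":0},{"dx":8,"dy":6,"dz":75,"rx":0,"ry":0,"rz":0,"gripper":0},{"dx":8,"dy":6,"dz":90,"rx":0,"ry":0,"rz":0,"gripper":0},{"dx":8,"dy":6,"dz":105,"rx":0,"ry":0,"rz":0,"gripper":0},{"dx":8,"dy":6,"dz":112,"rx":0,"ry":0,"rz":0,"gripper":0},{"dx":8,"dy":6,"dz":112,"rx":0,"ry":0,"rz":0,"gripper":0}], "force": 55}}

```text
t: 40.95
eef_pos: [0.4045, -0.2507, 0.0282]
ee_rot: [3.139, 0.001, -1.347]
force: [0.0, 0.2, -0.0]
width: 0.0875
gripper_force: 0.0
```

>>> {"fn": "jog_arm", "kwargs": {"targets": [{"dx":0,"dy":0,"dz":0,"rx":0,"ry":0,"rz":0,"gripper":0.5},{"dx":0,"dy":0,"dz":0,"rx":0,"ry":0,"rz":0,"gripper":0.5},{"dx":0,"dy":0,"dz":0,"rx":0,"ry":0,"rz":0,"gripper":0.5},{"dx":0,"dy":0,"dz":0,"rx":0,"ry":0,"rz":0,"gripper":0.5},{"dx":0,"dy":0,"dz":0,"rx":0,"ry":0,"rz":0,"gripper":0.5},{"dx":0,"dy":0,"dz":0,"rx":0,"ry":0,"rz":0,"gripper":0.5},{"dx":0,"dy":0,"dz":0,"rx":0,"ry":0,"rz":0,"gripper":0.5},{"dx":0,"dy":0,"dz":0,"rx":0,"ry":0,"rz":0,"gripper":0.5}]}}

```text
t: 41.62
eef_pos: [0.4059, -0.251, 0.0302]
ee_rot: [-3.141, -0.0, -1.347]
force: [-1.9, 1.6, 6.0]
width: 0.0597
gripper_force: 55.0
```

>>> {"fn": "jog_arm", "kwargs": {"targets": [{"dx":0,"dy":0,"dz":-30,"rx":0,"ry":0,"rz":0,"gripper":0.5},{"dx":0,"dy":0,"dz":-60,"rx":0,"ry":0,"rz":0,"gripper":0.5},{"dx":0,"dy":0,"dz":-90,"rx":0,"ry":0,"rz":0,"gripper":0.5},{"dx":0,"dy":0,"dz":-105,"rx":0,"ry":0,"rz":0,"gripper":0.5},{"dx":0,"dy":0,"dz":-105,"rx":0,"ry":0,"rz":0,"gripper":0.5},{"dx":0,"dy":0,"dz":-105,"rx":0,"ry":0,"rz":0,"gripper":0.5},{"dx":0,"dy":0,"dz":-105,"rx":0,"ry":0,"rz":0,"gripper":0.5},{"dx":0,"dy":0,"dz":-105,"rx":0,"ry":0,"rz":0,"gripper":0.5}]}}

```text
t: 42.28
eef_pos: [0.4044, -0.2506, 0.1332]
ee_rot: [3.139, 0.001, -1.347]
force: [0.2, -0.1, -2.5]
width: 0.0596
gripper_force: 55.0
```

```bash
python3 - <<'E'
from h import *
plan(632.0,-79.4,130,-91.6)
E
```

```text
dx -116.5 dy -259.9 dz 3.2 rz 0.252
```

>>> {"fn": "jog_arm", "kwargs": {"targets": [{"dx":-15,"dy":-34,"dz":0,"rx":0,"ry":0,"rz":0.04,"gripper":0.5},{"dx":-31,"dy":-68,"dz":0,"rx":0,"ry":0,"rz":0.08,"gripper":0.5},{"dx":-46,"dy":-102,"dz":0,"rx":0,"ry":0,"rz":0.12,"gripper":0.5},{"dx":-61,"dy":-136,"dz":0,"rx":0,"ry":0,"rz":0.16,"gripper":0.5},{"dx":-76,"dy":-170,"dz":0,"rx":0,"ry":0,"rz":0.2,"gripper":0.5},{"dx":-91,"dy":-204,"dz":0,"rx":0,"ry":0,"rz":0.24,"gripper":0.5},{"dx":-106,"dy":-237,"dz":0,"rx":0,"ry":0,"rz":0.252,"gripper":0.5},{"dx":-116,"dy":-260,"dz":0,"rx":0,"ry":0,"rz":0.252,"gripper":0.5}]}}

```text
t: 42.95
eef_pos: [0.6348, -0.078, 0.1324]
ee_rot: [3.139, -0.001, -1.599]
force: [0.8, -0.7, -2.0]
width: 0.0594
gripper_force: 55.0
```

>>> {"fn": "jog_arm", "kwargs": {"targets": [{"dx":0,"dy":0,"dz":0,"rx":0,"ry":0,"rz":0,"gripper":0.5},{"dx":0,"dy":0,"dz":0,"rx":0,"ry":0,"rz":0,"gripper":0.5},{"dx":0,"dy":0,"dz":15,"rx":0,"ry":0,"rz":0,"gripper":0.5},{"dx":0,"dy":0,"dz":30,"rx":0,"ry":0,"rz":0,"gripper":0.5},{"dx":0,"dy":0,"dz":30,"rx":0,"ry":0,"rz":0,"gripper":0.5},{"dx":0,"dy":0,"dz":30,"rx":0,"ry":0,"rz":0,"gripper":0.5},{"dx":0,"dy":0,"dz":30,"rx":0,"ry":0,"rz":0,"gripper":0.5},{"dx":0,"dy":0,"dz":30,"rx":0,"ry":0,"rz":0,"gripper":0.5}]}}

```text
t: 43.62
eef_pos: [0.6335, -0.0804, 0.1055]
ee_rot: [-3.14, -0.0, -1.599]
force: [0.5, 0.7, -2.3]
width: 0.0597
gripper_force: 55.0
```

```bash
python3 - <<'E'
from h import *
plan(632.0,-79.6,90,-91.6)
E
```

```text
dx -0.7 dy 1.5 dz 15.5 rz -0.000
```

>>> {"fn": "jog_arm", "kwargs": {"targets": [{"dx":-0.5,"dy":1,"dz":8,"rx":0,"ry":0,"rz":0,"gripper":0.5},{"dx":-0.5,"dy":1,"dz":15,"rx":0,"ry":0,"rz":0,"gripper":0.5},{"dx":-0.5,"dy":1,"dz":18,"rx":0,"ry":0,"rz":0,"gripper":0.5},{"dx":-0.5,"dy":1,"dz":21,"rx":0,"ry":0,"rz":0,"gripper":0.5},{"dx":-0.5,"dy":1,"dz":24,"rx":0,"ry":0,"rz":0,"gripper":0.5},{"dx":-0.5,"dy":1,"dz":27,"rx":0,"ry":0,"rz":0,"gripper":0.5},{"dx":-0.5,"dy":1,"dz":30,"rx":0,"ry":0,"rz":0,"gripper":0.5},{"dx":-0.5,"dy":1,"dz":32,"rx":0,"ry":0,"rz":0,"gripper":0.5}]}}

```text
t: 44.28
eef_pos: [0.6326, -0.0797, 0.0733]
ee_rot: [-3.141, -0.0, -1.598]
force: [-2.1, -0.4, 4.9]
width: 0.0598
gripper_force: 55.0
```

>>> {"fn": "jog_arm", "kwargs": {"targets": [{"dx":0,"dy":0,"dz":1,"rx":0,"ry":0,"rz":0,"gripper":0.5},{"dx":0,"dy":0,"dz":2,"rx":0,"ry":0,"rz":0,"gripper":0.5},{"dx":0,"dy":0,"dz":3,"rx":0,"ry":0,"rz":0,"gripper":0.5},{"dx":0,"dy":0,"dz":4,"rx":0,"ry":0,"rz":0,"gripper":0.5},{"dx":0,"dy":0,"dz":5,"rx":0,"ry":0,"rz":0,"gripper":0.5},{"dx":0,"dy":0,"dz":5,"rx":0,"ry":0,"rz":0,"gripper":0.5},{"dx":0,"dy":0,"dz":5,"rx":0,"ry":0,"rz":0,"gripper":0.5},{"dx":0,"dy":0,"dz":5,"rx":0,"ry":0,"rz":0,"gripper":0.5}]}}

```text
t: 44.95
eef_pos: [0.6324, -0.0796, 0.0711]
ee_rot: [-3.14, -0.001, -1.598]
force: [-11.6, 3.2, 27.7]
width: 0.0596
gripper_force: 55.0
```

>>> {"fn": "jog_arm", "kwargs": {"targets": [{"dx":0,"dy":0,"dz":1,"rx":0,"ry":0,"rz":0,"gripper":0.5},{"dx":0,"dy":0,"dz":1,"rx":0,"ry":0,"rz":0,"gripper":0.5},{"dx":0,"dy":0,"dz":-4,"rx":0,"ry":0,"rz":0,"gripper":0},{"dx":0,"dy":0,"dz":-4,"rx":0,"ry":0,"rz":0,"gripper":0},{"dx":0,"dy":0,"dz":-4,"rx":0,"ry":0,"rz":0,"gripper":0},{"dx":0,"dy":0,"dz":-4,"rx":0,"ry":0,"rz":0,"gripper":0},{"dx":0,"dy":0,"dz":-40,"rx":0,"ry":0,"rz":0,"gripper":0},{"dx":0,"dy":0,"dz":-80,"rx":0,"ry":0,"rz":0,"gripper":0}]}}

```text
t: 45.62
eef_pos: [0.6299, -0.0797, 0.1444]
ee_rot: [3.134, -0.001, -1.599]
force: [1.6, -0.1, 0.1]
width: 0.0871
gripper_force: 0.0
```

>>> {"fn": "jog_arm", "kwargs": {"targets": [{"dx":20,"dy":20,"dz":-20,"rx":0,"ry":0,"rz":0,"gripper":0},{"dx":50,"dy":40,"dz":-50,"rx":0,"ry":0,"rz":0,"gripper":0},{"dx":80,"dy":60,"dz":-60,"rx":0,"ry":0,"rz":0,"gripper":0},{"dx":110,"dy":80,"dz":-60,"rx":0,"ry":0,"rz":0,"gripper":0},{"dx":140,"dy":100,"dz":-60,"rx":0,"ry":0,"rz":0,"gripper":0},{"dx":170,"dy":120,"dz":-60,"rx":0,"ry":0,"rz":0,"gripper":0},{"dx":200,"dy":140,"dz":-60,"rx":0,"ry":0,"rz":0,"gripper":0},{"dx":220,"dy":150,"dz":-60,"rx":0,"ry":0,"rz":0,"gripper":0}]}}

```text
t: 46.28
eef_pos: [0.4737, -0.297, 0.2071]
ee_rot: [3.141, 0.0, -1.6]
force: [-0.0, 1.5, -0.7]
width: 0.0878
gripper_force: 0.0
```

```bash
python3 - <<'E'
from h import *
f=grab('top','t9.png');W=cloud(f)
for n,b in dict(s3=(280,150,318,230),s2=(323,150,340,230),s1=(346,150,362,230)).items(): print(n,*fit(W,b,(.070,.09)))
print('all',*fit(W,(265,150,400,225),(.070,.09)));print('key',*fit(W,(112,248,160,300),(.083,.16)))
print('bar',*fit(W,(368,150,400,225),(.037,.0455)))
im=cv2.imread('pics/t9.png');cv2.imwrite('pics/t9c.png',cv2.resize(im[100:340,100:560],None,fx=1.7,fy=1.7))
E
```

```text
s3 513 80.0 [633.5  29. ] [38.7 61.3] 89.9
s2 442 80.0 [633.2 -21.1] [34.1 61.7] 88.5
s1 382 80.2 [631. -71.] [28.5 60.8] 88.9
all 1663 80.0 [632.8 -26.6] [149.2  62.3] 88.7
key 306 90.5 [440.9 403.6] [16.1 80.3] 87.0
bar 157 40.7 [ 620.2 -117.4] [24.5 40.2] 85.4
```

View pics/t9c.png

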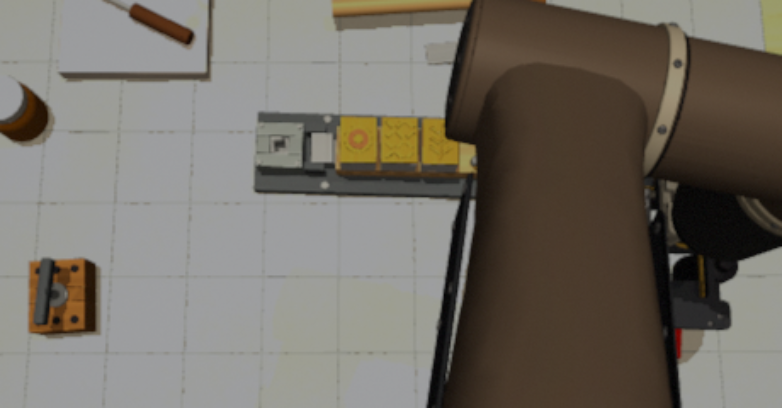

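All three dies sit with tops at 80.0–80.2 mm, the key stands in the rack, and the bar is locked. I hand the job in.

>>> {"fn": "jog_arm", "kwargs": {"targets": [{"dx":0,"dy":0,"dz":-20,"rx":0,"ry":0,"rz":0,"gripper":0},{"dx":0,"dy":0,"dz":-20,"rx":0,"ry":0,"rz":0,"gripper":0},{"dx":0,"dy":0,"dz":-20,"rx":0,"ry":0,"rz":0,"gripper":0},{"dx":0,"dy":0,"dz":-20,"rx":0,"ry":0,"rz":0,"gripper":0},{"dx":0,"dy":0,"dz":-20,"rx":0,"ry":0,"rz":0,"gripper":0},{"dx":0,"dy":0,"dz":-20,"rx":0,"ry":0,"rz":0,"gripper":0},{"dx":0,"dy":0,"dz":-20,"rx":0,"ry":0,"rz":0,"gripper":0},{"dx":0,"dy":0,"dz":-20,"rx":0,"ry":0,"rz":0,"gripper":0}]}}

```text
t: 47.0
eef_pos: [0.4761, -0.295, 0.2272]
ee_rot: [3.141, 0.0, -1.598]
force: [-0.5, -0.4, -0.2]
width: 0.0875
gripper_force: 0.0
```

```bash
python3 -c "
from station import arm
print(arm.job_done())"
```

```text
the job is handed in; nothing more can be done
None
```

I handed the job in at 47 s with the bar home and locked, the three dies I found (rings, basket weave, leaf spray) pressed home, the key back in its rack and the cone untouched; the hand-in call returned no verdict.

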